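# Index a sample bottle to the reader with one turn of the handwheel

## Robot

A 7-joint arm with a two-finger parallel gripper is mounted at the origin on a cart in front of the work surface, level with it; the furniture and walls round the work are solid. World frame = base frame: x ahead of the robot, y to its left, z up, the work surface at z = 0. Lengths are in mm, angles in rad, forces in N, time in s.
With the tool pointing down it reaches from about 375 to 925 mm from the base axis. Payload 3.1 kg.
Tool frame: the origin (TCP) lies midway between the tips of the shut fingers; the grasp point (between the pads) lies 19 mm behind it (env.grasp_offset is the x of the grasp point in the tool frame, in mm); x points along the fingers, y is the direction in which the jaws open and shut, and the axes are right-handed (so a half turn about x gives the same grasp; the last joint's range is limited). The gripper opens to 85 mm and grips with 20 to 120 N. Pads are 22 mm wide; open, the fingers measure 114 mm over their backs; the gripper's body (76 mm by 85 mm) begins 54 mm behind the grasp point. The pads swing forward as they close: fully open they stand 13 mm farther back than shut.
Start: joints at [1.051, 0.383, 0.044, 1.598, -0.018, 1.161, -0.05], TCP at [266.131, -593.024, 231.269] pointing down, gripper open.
Joint ranges: [-2.61, 2.61], [-0.41, 2.15], [-1.48, 1.57], [0, 2.5], [-1.57, 4.71], [0.05, 1.97], [-2.85, 2.85]. Speed limits (rad/s): [2.79, 2.79, 3.14, 3.14, 3.14, 3.14, 3.14].

## Interface

Orientations are given as a unit quaternion [w, x, y, z].
In Python, from station import sense, viewer, ticket, env gives the robot as it stands.
- The arm moves only by the shell command python3 -m pendant 'ROWS' [FORCE]. ROWS is JSON, a list of rows, each a list of 3 entries, a list of its own where there are three numbers: the finger opening in mm, from 0 to 85.4, then the shift along the world's x, y, z in mm, then the turn about the world's z in degrees. A call has 1 to 20 rows; each row shifts and turns the pose as measured when the row begins; what a row does not reach is not made up. A row lasts 1/8 s, in which the tool goes at most 62.5 mm and 10.7 degrees, less where a joint would pass 70% of its speed; a pose out of reach is approached as far as the arm can. A call with a gripper value outside its range is refused whole. The fingers move at their own pace and stop on an object; FORCE is the grip in N (left out, the last holds). Time passes only in rows, so rows that do not move let the fingers close. It gives the time, the measured TCP pose, the force and the opening at its end, in the units of the state.
- sense(): the state, without advancing time (a new reading comes with each control period).
- viewer.read_camera(name): name is "side" or "top"; returns the picture (480x640x3 uint8, red, green, blue); there is no depth.
- viewer.camera_params(name): a dict with "fx", "fy", "cx", "cy" (pixels), "dist_coeffs" ([k1, k2, p1, p2, k3] as OpenCV has them; the pictures are not rectified), "eye" and "attitude" of the camera in the world. Camera axes: x right, y down, z forward; pixel columns grow to the right and rows downward; lengths in mm; the calibration is good to about 2 mm. A picture is of the moment at which its call begins. camera_params takes no time and is no camera call.
- ticket.job_done(): hands the job in, once; it reports no verdict.
Trained networks look in the newest picture that a camera, given by its name, has taken for a name from the list of things; names that differ only in an ending like _2 or _b are one class to them, and where a whole thing is asked for, a point or a joint stands for the part that bears it (a point fixed in the world has none). Each returns a list of dicts, best first, with "confidence" (0 to 1); they miss things now and then, are a little off and sometimes report something else, mostly with a low value. They report only what shows in the picture. A call takes as long as a camera call. They do not tell look-alikes from the thing itself.
- viewer.look_for(camera, query): "location" ([x, y, z] in mm, in the coordinates of the camera as it stood for that picture, good to about 4 mm: the middle of the surface that is visible of it).
- viewer.landmark_of(camera, query): "location" ([x, y, z] in mm, in the coordinates of the camera as it stood for that picture, good to about 4 mm: a listed point, or the origin of a listed thing).
The state is a dict: "clock": time; "q": joint angles; "joint_vel": joint speeds; "joint_efforts": joint torques, N m; "tcp_pos": TCP position; "tcp_rot": TCP orientation; "force": force on the tool from outside, world axes, zero at the start; "wrist_torque": the same for the moment, N m; "finger_gap": finger opening in mm.
Only numpy, scipy, OpenCV 4.12 (cv2) and the standard library are available. Lean on these libraries where they do the work, as an engineer would, in place of code of your own. Each camera call takes 0.05 s, during which the arm holds its last target.

## Task

Stand the small screw-cap bottle in the carousel cup at the loading station, the one nearest you, and let go. Then take the crank knob and turn the handwheel counter-clockwise (seen from above) through exactly one revolution, so that the carousel brings the bottle to the reader head; stop with the wheel's mark at the pointer again and let go. Lead the knob gently round its own circle without pushing or pulling its sprung pin sideways, and do not disturb the flask, dish or tape roll.

Things in the scene. Friction and masses are not known exactly. Their poses are not given: they have to be found in the camera images.
- bottle_mid (a point): small round screw-cap bottle, 46 mm in diameter, 86 mm tall, about 0.12 kg, loose, upright; this point is its centre, half-way up (43 mm above its underside); z is up. Grip it across its cap (the top 24 mm, 40 mm wide) or its body.
- bay (a point): loading station of the carousel, on its side nearest the robot: where the bottle's centre belongs when it stands in the cup there, 67 mm above the bench. x: ahead, away from the robot; y: left; z up. The cup is round, 51 mm wide inside, its floor 24 mm and its rim 50 mm above the bench. The carousel has four cups at quarter turns, 48 mm from its axis; its axis is 48 mm from this point in +x.
- seat (a point): reading station on the carousel's left side, (48, 48) mm from the loading station in x, y: where the bottle's centre belongs at the end; axes as the loading station's. A black reader head, 64 mm tall, stands 52 mm beyond it in +y, outside the carousel. One handwheel turn takes the carousel a quarter turn clockwise, from the loading to the reading station.
- knob: crank knob: upright black cylinder, 24 mm in diameter, 46 mm tall, origin at its centre, 84 mm above the bench and 28 mm above the wheel's top. It spins freely on its pin, so the hand need not turn with it. Its pin is clamped in the slot of a steel crank arm on the wheel, 45 to 65 mm from the axis; throw and axis are not measured: feel the circle.
- pin_spring (a joint): strain of the crank pin, in m: the knob's pin gives inwards and outwards along the wheel's radius on a stiff spring of 4000 N/m; 0 unloaded, positive when the knob is pulled outwards from the wheel's axis, negative when pushed inwards. It must not be strained beyond 2.5 mm either way (10 N of radial push or pull); turning force does not strain it.
- flywheel (a joint): angle in rad of the handwheel (flat disc, 162 mm wide, top 56 mm above the bench, right of the carousel), counter-clockwise from above; 0 with the mark at the pointer, 6.283 after one turn; starts within 0.1 of 0. At angle a the mark lies from the axis in direction (-cos a, -sin a) in bay's x, y; the crank arm is clamped up to 0.3 rad to either side of it. Friction (4 to 7 N at the knob) holds it.
- flask: conical glass flask, 63 mm wide, 109 mm tall, loose, origin at the centre of its underside; not to be disturbed
- dish: petri dish, 63 mm wide, 15 mm tall, loose, to the right of the carousel and wheel, origin at the centre of its underside; not to be disturbed
- tape: roll of tape lying flat, 64 mm wide, 18 mm tall, loose, to the right of the carousel and wheel, origin at the centre of its underside; not to be disturbed
Not all that is in view belongs to the job. Leave any yellow look-alike of the part that bears bottle_mid alone.

How it is judged:
By the outcome, as a careful person would: the job done as asked, in the order asked, and still so for the second after the job is handed in, with the robot touching nothing.
It also fails if it takes over 72 s, if anything falls off the work surface, if the arm or the gripper's body presses on something with over 40 N, if the wrist force passes 120 N, or if a joint passes its speed limit or range.

## Working session

There is one attempt and no reset: what is moved stays moved. The work goes in short steps, Python scripts to look and compute and a shell command to move; the robot and the scene stay as the last step left them, time stands still between calls to the robot, and variables do not carry over. Pictures are saved under pics/ and viewed, and the job is handed in when it is done.

```bash
ls; mkdir -p pics; cat > h.py <<'E'
import numpy as np, cv2
from station import sense, viewer, ticket, env
from scipy.spatial.transform import Rotation as R
def cam(n):
    p=viewer.camera_params(n); q=p["attitude"]; 
    M=R.from_quat([q[1],q[2],q[3],q[0]]).as_matrix(); return p,M,np.array(p["eye"])
def w(n,loc):
    p,M,e=cam(n); return M@np.array(loc)+e
def pix(n,P):
    p,M,e=cam(n); c=M.T@(np.array(P,float)-e)
    K=np.array([[p["fx"],0,p["cx"]],[0,p["fy"],p["cy"]],[0,0,1]])
    return cv2.projectPoints(c.reshape(1,3),np.zeros(3),np.zeros(3),K,np.array(p["dist_coeffs"]))[0].ravel()
def ray(n,uv,z):
    p,M,e=cam(n)
    K=np.array([[p["fx"],0,p["cx"]],[0,p["fy"],p["cy"]],[0,0,1]])
    u=cv2.undistortPoints(np.array([[uv]],float),K,np.array(p["dist_coeffs"])).ravel()
    d=M@np.array([u[0],u[1],1]); return e+d*(z-e[2])/d[2]
def snap(n,f,box=None,s=1):
    im=viewer.read_camera(n)[:,:,::-1]
    if box: im=im[box[1]:box[3],box[0]:box[2]]
    if s!=1: im=cv2.resize(im,None,fx=s,fy=s,interpolation=cv2.INTER_CUBIC)
    cv2.imwrite('pics/'+f,im)
E
python3 - <<'E'
from h import *
np.set_printoptions(precision=1,suppress=True)
print(sense()); 
for n in("side","top"):
    print(n,viewer.camera_params(n))
    snap(n,n+'0.png')
    for q in("bottle_mid","bay","seat","knob","flask","dish","tape","flywheel"):
        for r in viewer.landmark_of(n,q)[:3] if q!="flywheel" else viewer.look_for(n,q)[:2]:
            P=w(n,r["location"]); print(n,q,round(r["confidence"],2),P,pix(n,P))
E
```

```text
pics
{'clock': 0.0, 'q': array([ 1.1,  0.4,  0. ,  1.6, -0. ,  1.2, -0. ]), 'joint_vel': array([-0.,  0.,  0., -0.,  0., -0., -0.]), 'joint_efforts': array([ -0. , -43.3,   1. , -25. ,   0. ,   0. ,  -0. ]), 'tcp_pos': array([ 265.7, -592.2,  229.9]), 'tcp_rot': array([-0.1, -0.7, -0.1,  0.7]), 'force': array([-1. ,  0.7, -0.7]), 'wrist_torque': array([ 0. ,  0. , -0.1]), 'finger_gap': 85.36245564521015}
side {'fx': 573.7180190317737, 'fy': 573.7180190317737, 'cx': 312.511584611841, 'cy': 233.91015956265187, 'dist_coeffs': array([-0.2,  0. ,  0. ,  0. ,  0. ]), 'eye': array([    8.3, -1130.2,   982.9]), 'attitude': array([-0.4,  0.9, -0.2,  0.1])}
side bottle_mid 0.6 [667.1 404.7  44.1] [288.  169.3]
side bottle_mid 0.51 [454.1 291.7  -2.7] [240.6 213.9]
side flask 0.4 [454.3 292.6  -2.1] [240.6 213.6]
side dish 0.44 [ 420.8 -405.2   -5.5] [337.3 376.3]
side tape 0.89 [ 563.4 -432.5   -0.2] [398.7 361. ]
side flywheel 0.51 [ 421.5 -118.6   53.8] [283.9 280.3]
top {'fx': 479.4901618118748, 'fy': 479.4901618118748, 'cx': 317.7925731196121, 'cy': 246.28223871826083, 'dist_coeffs': array([-0.1,  0. ,  0. ,  0. ,  0. ]), 'eye': array([ 349.6,    3.7, 1180. ]), 'attitude': array([ 0.1, -0.7,  0.7, -0.1])}
top bottle_mid 0.7 [609.8 315.5  42.6] [190.  228.5]
top bay 0.83 [487.8  71.3  66.7] [289.6 274.3]
top seat 0.97 [545.9 102.6  63.5] [276.1 250.4]
top knob 0.56 [ 435.6 -112.9   85.4] [370.2 293.7]
top knob 0.38 [ 418.4 -402.3    1.9] [483.  299.6]
top flask 0.95 [458.3 297.2  -2.3] [200.9 291.8]
top dish 0.61 [ 419.7 -400.6    3.4] [482.5 299. ]
top tape 0.81 [ 565.4 -431.2   -0.4] [489.  241.2]
top tape 0.27 [459.9 297.2   1.4] [200.6 291. ]
```

View pics/side0.png

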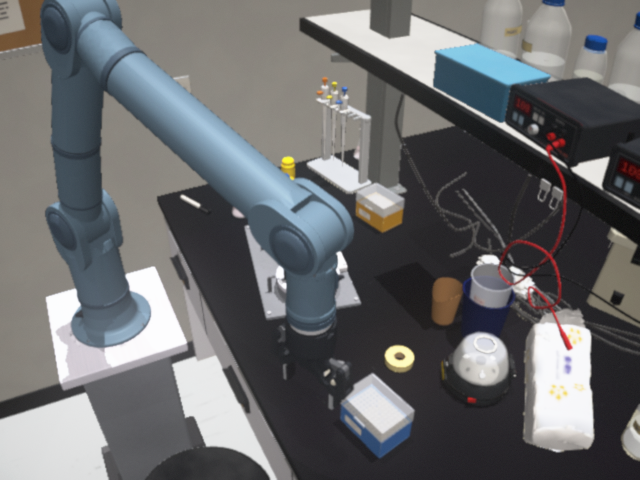

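View pics/top0.png

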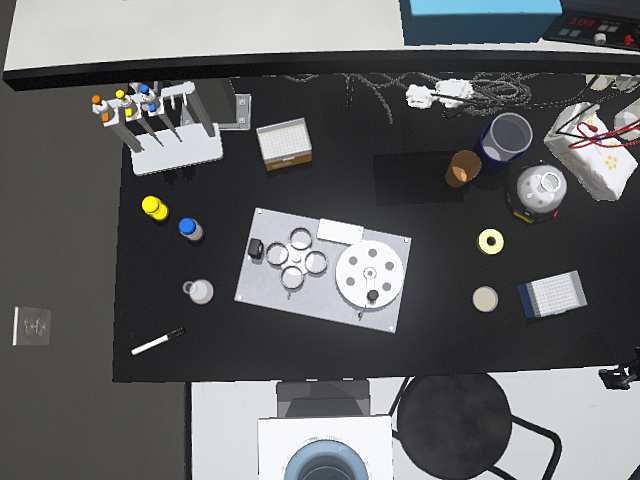

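```bash
python3 - <<'E'
from h import *
snap('top','crop1.png',(130,180,430,340),2.6)
snap('top','crop2.png',(230,200,420,340),4)
snap('top','crop3.png',(130,185,220,245),6)
E
```

```text
(no output)
```

View pics/crop2.png

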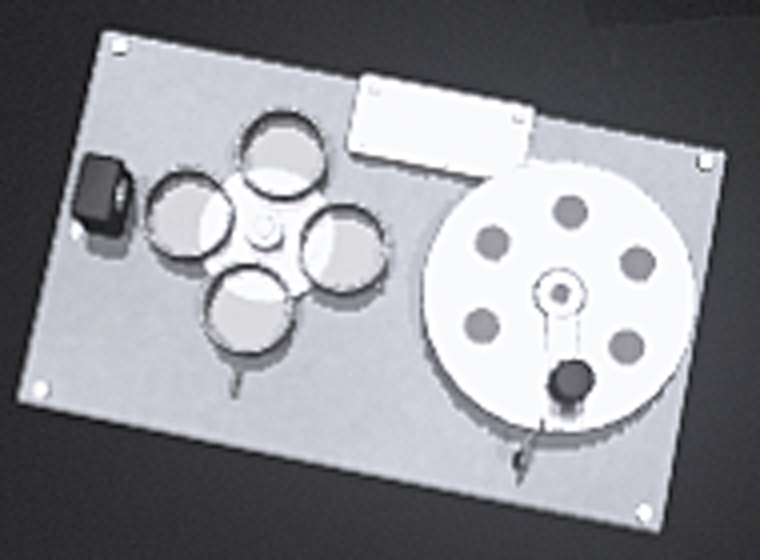

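View pics/crop3.png

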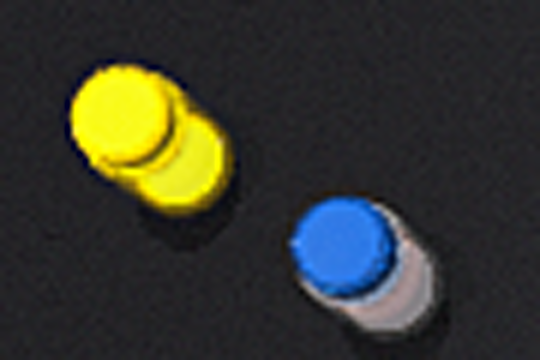

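Two candidates fit the bottle: yellow at about (154,208) and blue-capped at about (190,228). The yellow one is the look-alike to leave alone, so mine is the blue-capped one, and the crop confirms it. The crop also shows the nearest cup at full-image pixel (292,278), the wheel hub at (370,273), the knob at (373,295) and the mark with its pointer at (361,314).

```bash
python3 - <<'E'
from h import *
np.set_printoptions(precision=1,suppress=True)
f=lambda u,v:(230+u/4,200+v/4)
print('cap',ray('top',(130+343/6,185+246/6),86), 'yellow',ray('top',(130+120/6,185+113/6),86))
cups=[ray('top',f(*c),50) for c in((283,154),(189,216),(344,250),(249,312))]
for c in cups: print('cup',c)
ax=np.mean(cups,0);print('axis',ax,'front dir',np.degrees(np.arctan2(*(ax-cups[3])[[1,0]])), np.degrees(np.arctan2(*(cups[0]-cups[3])[[1,0]])),np.degrees(np.arctan2(*(cups[1]-cups[2])[[1,0]]))-90)
co=[ray('top',f(*c),4) for c in((107,31),(724,152),(660,532),(18,402))]
d=co[0]-co[1];d2=co[0]-co[3];print('plate',np.degrees(np.arctan2(d[1],d[0]))-90,np.degrees(np.arctan2(d2[1],d2[0])),co)
print('hub',ray('top',f(560,293),60),'wheel c',ray('top',f(559,297),56),'knob top',ray('top',f(571,379),107))
print('mark',ray('top',f(543,422),56),'pointer',ray('top',f(521,462),30),'reader top', ray('top',f(100,178),64))
print('flask',viewer.camera_params('top')['eye'])
for q in ('bay','seat','knob','bottle_mid'):
    for r in viewer.landmark_of('top',q)[:2]: print(q,r['confidence'],w('top',r['location']))
E
```

```text
cap [606.2 310.6  86. ] yellow [663.7 403.   86. ]
cup [575.6  44.1  50. ]
cup [539.4 101.1  50. ]
cup [516.4   9.   50. ]
cup [480.8  66.3  50. ]
axis [528.1  55.1  50. ] front dir -13.262557537348716 -13.15021142152685 -14.075903625804486
plate -12.993893267614467 -13.506291167056649 [array([667.6, 155.8,   4. ]), array([ 578.4, -230.7,    4. ]), array([ 344.7, -177.8,    4. ]), array([434.3, 211.9,   4. ])]
hub [ 485.7 -117.4   60. ] wheel c [ 483.9 -117.1   56. ] knob top [ 431.4 -116.3  107. ]
mark [ 410.7 -104.5   56. ] pointer [388.8 -92.9  30. ] reader top [561.4 152.5  64. ]
flask [ 349.6    3.7 1180. ]
bay 0.76 [485.9  69.9  66.6]
seat 0.95 [546.1 102.3  64. ]
knob 0.41 [ 435.4 -114.5   85.2]
bottle_mid 0.91 [665.9 405.   44.1]
bottle_mid 0.68 [608.  311.6  43.4]
```

```bash
python3 - <<'E'
from h import *
np.set_printoptions(precision=3,suppress=True)
s=sense();q=s['tcp_rot'];M=R.from_quat([q[1],q[2],q[3],q[0]]).as_matrix();print(M,s['q'],s['clock'],env.grasp_offset)
E
```

```text
[[-0.     0.409 -0.912]
 [ 0.    -0.912 -0.409]
 [-1.    -0.     0.   ]] [ 1.051  0.383  0.044  1.598 -0.018  1.161 -0.05 ] 1.25 -18.700000000000003
```

```bash
python3 -m pendant '[[85,[21,56,0],0],[85,[21,56,0],0],[85,[21,56,0],0],[85,[21,56,0],8.5],[85,[21,56,0],8.5],[85,[21,56,0],8.5],[85,[21,56,0],8.5],[85,[21,56,0],0],[85,[21,56,0],0],[85,[21,56,0],0],[85,[21,56,0],0],[85,[21,56,0],0],[85,[21,56,0],0],[85,[21,56,0],0],[85,[21,56,0],0],[85,[0,0,0],0]]'
```

```text
clock: 3.25
tcp_pos: [585.5, 272.2, 236.1]
tcp_rot: [0.351, 0.62, 0.343, -0.612]
force: [0.4, 0.9, 0.6]
finger_gap: 84.9
```

```bash
python3 -m pendant '[[85,[11,20,0],0],[85,[10,19,0],0],[85,[0,0,-50],0],[85,[0,0,-40],0],[85,[0,0,0],0]]'; python3 - <<'E'
from h import *
snap('top','b1.png',(110,150,290,290),4)
snap('side','b1s.png',(200,100,380,240),4)
E
```

```text
clock: 3.88
tcp_pos: [609.1, 307.3, 144.9]
tcp_rot: [0.351, 0.621, 0.34, -0.613]
force: [0.0, 0.1, 0.2]
finger_gap: 85.4
```

View pics/b1.png

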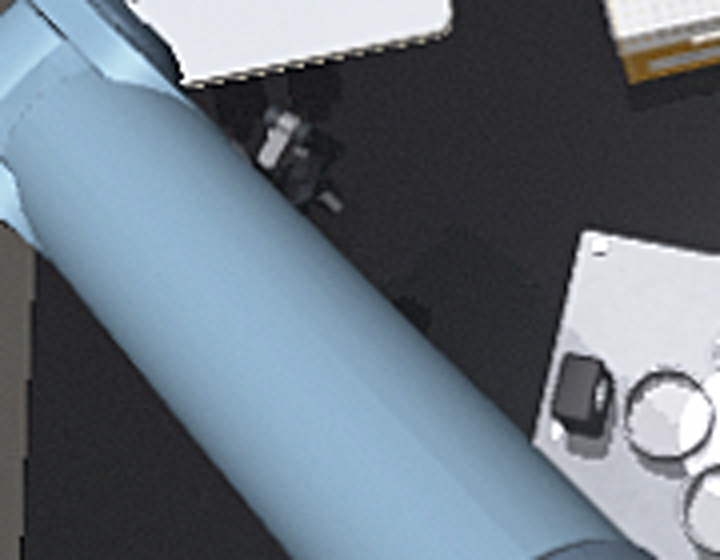

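View pics/b1s.png

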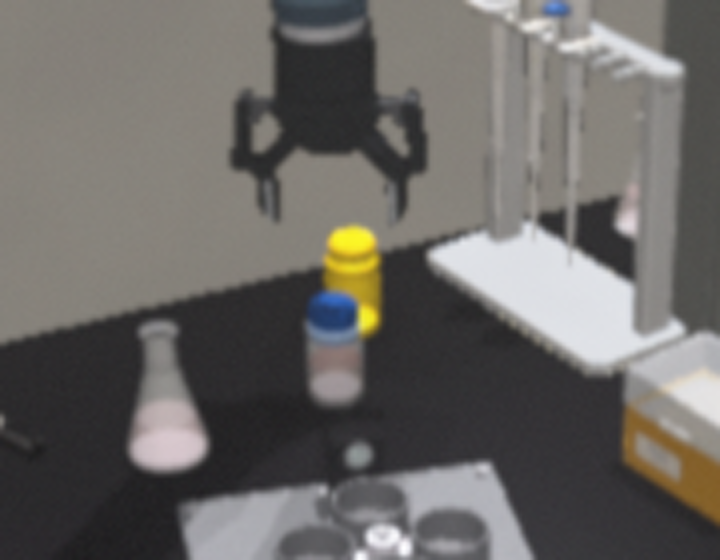

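The side view shows the open gripper high above the blue cap at about (283,175) in the full image, with the yellow bottle behind it. The arm hides this area from the top camera. I'll check the cap position from the side view before descending.

```bash
python3 - <<'E'
from h import *
np.set_printoptions(precision=1,suppress=True)
print(ray('side',(200+333/4,100+301/4),86), ray('side',(200+335/4,100+390/4),4))
viewer.read_camera('side')
for r in viewer.landmark_of('side','bottle_mid')[:4]: P=w('side',r['location']);print(r['confidence'],P,pix('side',P))
for c in((606.5,311,86),(609,311,86)):print(pix('side',c))
E
python3 -m pendant '[[85,[-1,2,-40],0],[85,[-1,1,-25],0],[85,[0,0,-12],0],[85,[0,0,-6],0],[85,[0,0,0],0]]'
```

```text
[609.  308.7  86. ] [608.  309.2   4. ]
0.65 [610.3 314.3  41.9] [283.4 186.4]
0.63 [668.7 400.8  39.2] [289. 171.]
[282.2 175.1]
[283.  174.9]
clock: 4.7
tcp_pos: [618.5, 317.3, 78.9]
tcp_rot: [0.351, 0.633, 0.339, -0.601]
force: [0.3, 0.3, 0.3]
finger_gap: 85.2
```

```bash
python3 - <<'E'
from h import *
np.set_printoptions(precision=3,suppress=True)
s=sense();print(s['q'],s['joint_vel'],s['joint_efforts'],s['tcp_pos'],s['force'])
E
```

```text
[-0.147  0.664 -0.544  1.601  0.428  0.95  -1.388] [ 0.002 -0.011 -0.004 -0.016  0.     0.002 -0.   ] [ -0.044 -48.707  -7.815 -21.016   0.101  -0.146  -0.005] [618.467 317.254  78.857] [0.289 0.304 0.279]
```

```bash
python3 -m pendant '[[85,[0,0,0],0]]'; python3 -m pendant '[[85,[-5,-3,0],0],[85,[0,0,0],0]]'
```

```text
clock: 4.82
tcp_pos: [619.3, 317.7, 80.2]
tcp_rot: [0.351, 0.634, 0.339, -0.601]
force: [0.4, 0.2, 0.3]
finger_gap: 84.8
clock: 5.08
tcp_pos: [614.6, 314.9, 81.6]
tcp_rot: [0.351, 0.634, 0.338, -0.6]
force: [1.3, 0.6, -0.6]
finger_gap: 84.4
```

```bash
cat >> h.py <<'E'
def st():
    s=sense();q=s['tcp_rot'];M=R.from_quat([q[1],q[2],q[3],q[0]]).as_matrix()
    G=s['tcp_pos']-18.7*M[:,0]
    print('t %.2f tcp %s grasp %s xaxis %s jaw %.1f F %s gap %.1f'%(s['clock'],s['tcp_pos'].round(1),G.round(1),M[:,0].round(3),np.degrees(np.arctan2(M[1,1],M[0,1])),s['force'].round(1),s['finger_gap']))
E
python3 -m pendant '[[85,[0,0,0],0],[85,[0,0,0],0],[85,[0,0,0],0],[85,[0,0,0],0]]'; python3 -c "
from h import *
st()"
```

```text
clock: 5.58
tcp_pos: [614.8, 314.9, 81.9]
tcp_rot: [0.351, 0.635, 0.338, -0.6]
force: [0.1, -0.7, 0.5]
finger_gap: 85.0
t 5.58 tcp [614.8 314.9  81.9] grasp [613.8 314.8 100.5] xaxis [ 0.051  0.009 -0.999] jaw -31.7 F [ 0.1 -0.7  0.5] gap 85.0
```

```bash
python3 -m pendant '[[85,[-4,-2,0],0],[85,[-3,-2,0],0],[85,[0,0,-8],0],[85,[0,0,0],0]]'; python3 -c "
from h import *
st()"; python3 -m pendant '[[85,[0,0,-8],0],[85,[0,0,0],0]]'; python3 -c "
from h import *
st()"
```

```text
clock: 6.08
tcp_pos: [606.8, 310.3, 72.9]
tcp_rot: [0.351, 0.634, 0.338, -0.6]
force: [0.5, -0.5, -0.4]
finger_gap: 84.8
t 6.08 tcp [606.8 310.3  72.9] grasp [605.9 310.2  91.6] xaxis [ 0.051  0.008 -0.999] jaw -31.7 F [ 0.5 -0.5 -0.4] gap 84.8
clock: 6.32
tcp_pos: [606.8, 310.2, 64.0]
tcp_rot: [0.351, 0.634, 0.338, -0.6]
force: [-0.2, -0.4, 0.6]
finger_gap: 85.0
t 6.33 tcp [606.8 310.2  64. ] grasp [605.8 310.   82.7] xaxis [ 0.05   0.008 -0.999] jaw -31.7 F [-0.2 -0.4  0.6] gap 85.0
```

```bash
python3 -m pendant '[[85,[0,0,-5],0],[85,[1,0,-5],0],[85,[0,0,0],0]]'; python3 -c "
from h import *
st(); snap('side','b2s.png',(200,100,380,240),4)"
```

```text
clock: 6.7
tcp_pos: [607.9, 310.3, 53.2]
tcp_rot: [0.351, 0.634, 0.338, -0.6]
force: [0.8, 0.1, 0.5]
finger_gap: 85.0
t 6.70 tcp [607.9 310.3  53.2] grasp [607.  310.2  71.9] xaxis [ 0.05   0.008 -0.999] jaw -31.7 F [0.8 0.1 0.5] gap 85.0
```

View pics/b2s.png

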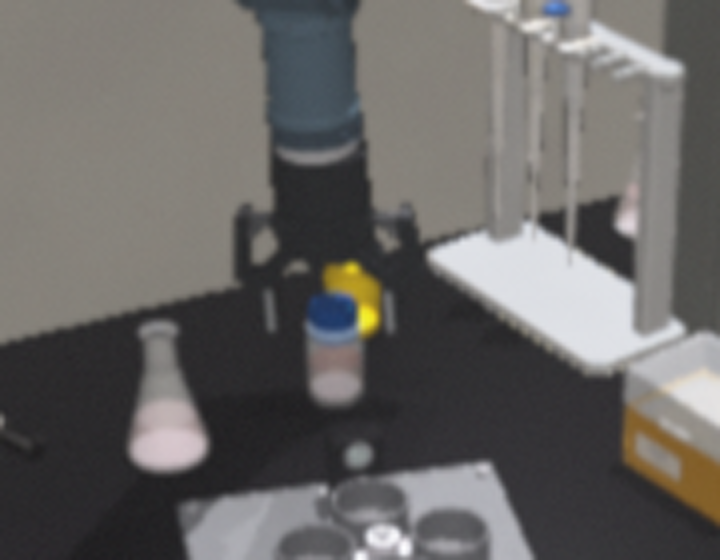

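The side crop shows the cap at about (332,310), between the two fingertips at (270,310) and (390,310), so I'll close.

```bash
python3 -m pendant '[[40,[0,0,0],0],[30,[0,0,0],0],[30,[0,0,0],0],[30,[0,0,0],0],[30,[0,0,0],0],[30,[0,0,0],0]]' 35; python3 -c "
from h import *
st()"; python3 -m pendant '[[30,[0,0,5],0],[30,[0,0,10],0],[30,[0,0,0],0]]'; python3 -c "
from h import *
st(); snap('side','b3s.png',(200,100,380,240),4)"
```

```text
clock: 7.5
tcp_pos: [608.5, 311.0, 54.3]
tcp_rot: [0.351, 0.635, 0.339, -0.6]
force: [0.0, 0.3, 0.2]
finger_gap: 43.7
t 7.50 tcp [608.5 311.   54.3] grasp [607.5 310.9  73. ] xaxis [ 0.052  0.01  -0.999] jaw -31.7 F [0.  0.3 0.2] gap 43.7
clock: 7.88
tcp_pos: [608.3, 310.8, 70.1]
tcp_rot: [0.351, 0.635, 0.339, -0.6]
force: [0.2, -0.2, -0.0]
finger_gap: 43.1
t 7.88 tcp [608.3 310.8  70.1] grasp [607.3 310.7  88.8] xaxis [ 0.051  0.009 -0.999] jaw -31.7 F [ 0.2 -0.2 -0. ] gap 43.1
```

View pics/b3s.png

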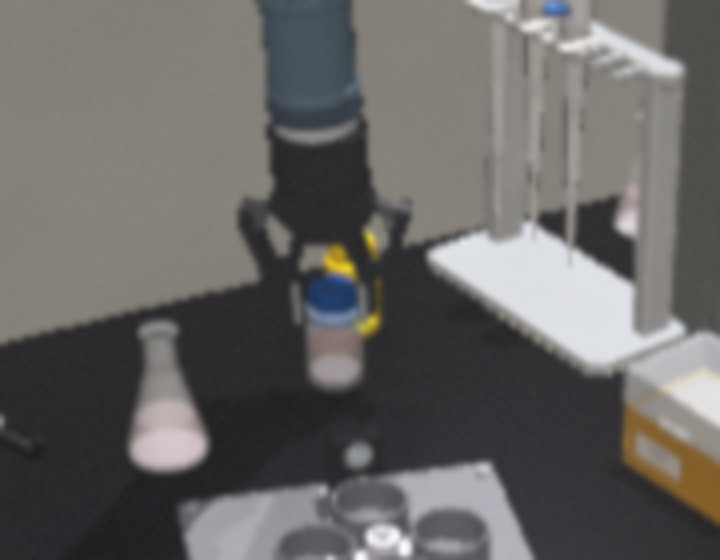

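```bash
python3 -m pendant '[[30,[0,0,15],0],[30,[0,0,20],0],[30,[0,0,20],0],[30,[0,0,20],0],[30,[0,0,10],0],[30,[0,0,0],0]]'; python3 -c "
from h import *
st()"; python3 -m pendant '[[30,[-9,-18,0],0],[30,[-9,-18,0],0],[30,[-9,-18,0],0],[30,[-9,-18,0],0],[30,[-9,-18,0],0],[30,[-9,-18,0],0],[30,[-9,-18,0],0],[30,[-9,-18,0],0],[30,[-9,-18,0],0],[30,[-9,-18,0],0],[30,[-9,-18,0],0],[30,[-9,-18,0],0],[30,[-9,-18,0],0],[30,[0,0,0],0],[30,[0,0,0],0]]';  python3 -c "
from h import *
st()
snap('side','b4s.png',(200,170,380,310),4);snap('top','b4.png',(190,180,430,340),3)"
```

```text
clock: 8.68
tcp_pos: [608.6, 311.1, 163.0]
tcp_rot: [0.351, 0.636, 0.338, -0.599]
force: [-0.3, -0.6, -1.3]
finger_gap: 43.6
t 8.68 tcp [608.6 311.1 163. ] grasp [607.6 310.9 181.7] xaxis [ 0.054  0.01  -0.998] jaw -31.7 F [-0.3 -0.6 -1.3] gap 43.6
clock: 10.55
tcp_pos: [480.1, 65.7, 156.3]
tcp_rot: [0.35, 0.631, 0.34, -0.603]
force: [-0.2, -0.4, -1.0]
finger_gap: 43.5
t 10.55 tcp [480.1  65.7 156.3] grasp [479.3  65.6 174.9] xaxis [ 0.043  0.007 -0.999] jaw -31.6 F [-0.2 -0.4 -1. ] gap 43.5
```

View pics/b4s.png

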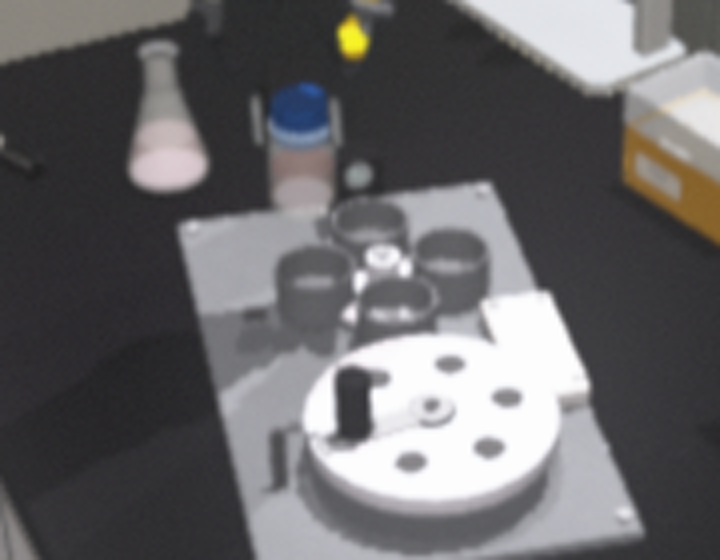

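View pics/b4.png

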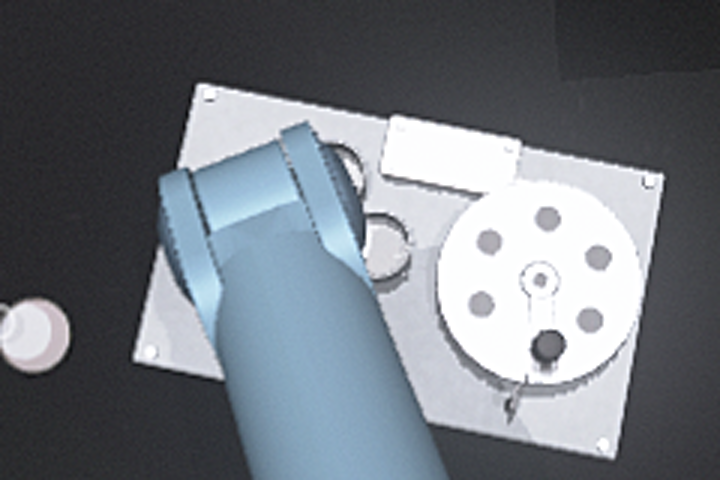

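```bash
python3 - <<'E'
from h import *
np.set_printoptions(precision=1,suppress=True)
f=lambda u,v:(200+u/4,170+v/4)
for c in((315,270),(370,222),(450,253),(397,300)): print('cup side',ray('side',f(*c),50))
print('captop',ray('side',f(300,99),187),'bot',ray('side',f(301,198),102))
viewer.read_camera('side')
for q in('bottle_mid','bay','seat','knob'):
  for r in viewer.landmark_of('side',q)[:3]: P=w('side',r['location']);print(q,r['confidence'],P,pix('side',P))
E
```

```text
cup side [483.9  58.3  50. ]
cup side [541.9  93.9  50. ]
cup side [576.1  34.8  50. ]
cup side [520.    1.9  50. ]
captop [480.8  62.8 187. ] bot [481.9  72.6 102. ]
bottle_mid 0.92 [481.4  66.2 145.4] [275.4 207.3]
bay 0.83 [487.4  63.1  67.9] [279. 231.]
seat 0.77 [541.8 102.1  59.7] [291.2 221.2]
knob 0.63 [ 435.9 -121.9   81.1] [289.5 271. ]
```

```bash
python3 - <<'E'
from h import *
import math
# overlay predicted cup rims & bottle on side view for check
im=np.ascontiguousarray(viewer.read_camera('side')[:,:,::-1]); S=4;x0,y0=250,180
im=cv2.resize(im[y0:y0+140,x0:x0+130],None,fx=S*1.05,fy=S*1.05,interpolation=cv2.INTER_CUBIC);S*=1.05
def circ(c,r,z,col):
    pts=[((pix('side',(c[0]+r*math.cos(t),c[1]+r*math.sin(t),z))-[x0,y0]+.5)*S).astype(int) for t in np.linspace(0,6.283,40)]
    cv2.polylines(im,[np.array(pts)],True,col,1)
a=np.array([528.1,55.1]); th=math.radians(-13.3)
for k in range(4):
    t=th+k*math.pi/2; circ(a+48*np.array([math.cos(t),math.sin(t)]),25.5,50,(0,255,0))
circ((479.5,65.7),20,187.5,(0,0,255)); circ((479.5,65.7),23,102,(0,0,255))
cv2.imwrite('pics/ov1.png',im)
E
```

```text
(no output)
```

View pics/ov1.png

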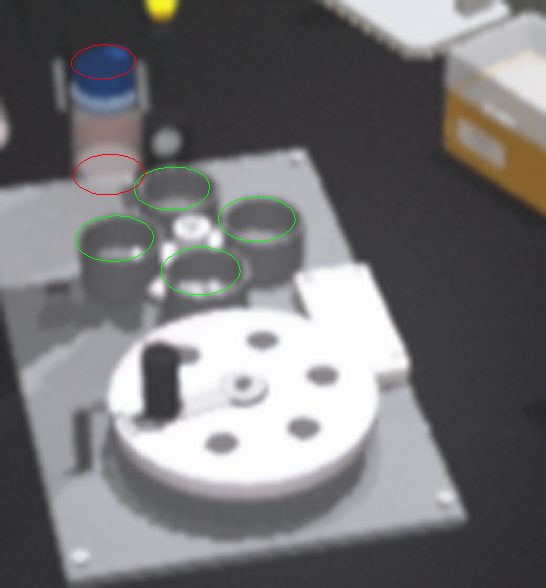

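```bash
python3 - <<'E'
from h import *
import math
src=np.ascontiguousarray(viewer.read_camera('side')[:,:,::-1])
def ov(a,fn,S=10,x0=262,y0=215):
    im=src[y0:y0+45,x0:x0+65]; im=cv2.resize(im,None,fx=S,fy=S,interpolation=cv2.INTER_CUBIC)
    im=np.clip(im.astype(float)*1.5,0,255).astype(np.uint8)
    th=math.radians(-13.3)
    for k in range(4):
        t=th+k*math.pi/2;c=a+48*np.array([math.cos(t),math.sin(t)])
        for r,col in((25.5,(0,255,0)),(28,(0,0,255))):
            pts=[((pix('side',(c[0]+r*math.cos(u),c[1]+r*math.sin(u),50))-[x0,y0]+.5)*S).astype(int) for u in np.linspace(0,6.283,60)]
            cv2.polylines(im,[np.array(pts)],True,col,1)
    return im
A=ov(np.array([528.1,55.1]),0);B=ov(np.array([529.5,50.5]),0)
cv2.imwrite('pics/ov2.png',cv2.resize(np.vstack([A,B]),None,fx=.66,fy=.66))
cv2.imwrite('pics/ov3.png',A)
E
```

```text
(no output)
```

View pics/ov2.png

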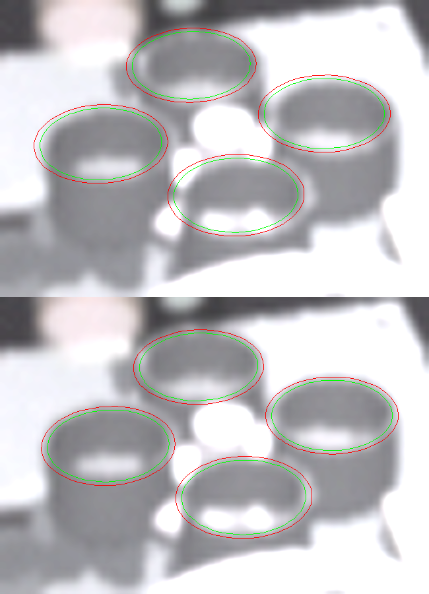

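```bash
python3 -m pendant '[[30,[2,-1,0],0],[30,[1,0,-12],0],[30,[0,0,-12],0],[30,[0,0,-12],0],[30,[0,0,-8],0],[30,[0,0,0],0],[30,[0,0,0],0]]';  python3 - <<'E'
from h import *
import math
st()
for n,x0,y0 in(('side',257,190),('top',262,235)):
    src=np.ascontiguousarray(viewer.read_camera(n)[:,:,::-1]);S=10
    im=src[y0:y0+60,x0:x0+70]; im=cv2.resize(im,None,fx=S,fy=S,interpolation=cv2.INTER_CUBIC)
    im=np.clip(im.astype(float)*1.5,0,255).astype(np.uint8)
    th=math.radians(-13.3);a=np.array([529,52.5])
    G=sense()['tcp_pos'];b=G[2]-54.3
    L=[(a+48*np.array([math.cos(th+k*math.pi/2),math.sin(th+k*math.pi/2)]),28,50,(0,0,255)) for k in range(4)]
    L+=[(G[:2]+[-1.4,-1],23,b,(0,255,0)),(G[:2]+[-1.4,-1],20,b+86,(0,255,0))]
    for c,r,z,col in L:
        pts=[((pix(n,(c[0]+r*math.cos(u),c[1]+r*math.sin(u),z))-[x0,y0]+.5)*S).astype(int) for u in np.linspace(0,6.283,60)]
        cv2.polylines(im,[np.array(pts)],True,col,1)
    cv2.imwrite(f'pics/ov5{n}.png',im)
E
```

```text
clock: 11.88
tcp_pos: [482.1, 64.5, 107.6]
tcp_rot: [0.35, 0.63, 0.34, -0.604]
force: [-0.5, -0.7, 0.1]
finger_gap: 43.4
t 11.88 tcp [482.1  64.5 107.6] grasp [481.3  64.3 126.2] xaxis [ 0.039  0.007 -0.999] jaw -31.6 F [-0.5 -0.7  0.1] gap 43.4
```

View pics/ov5side.png

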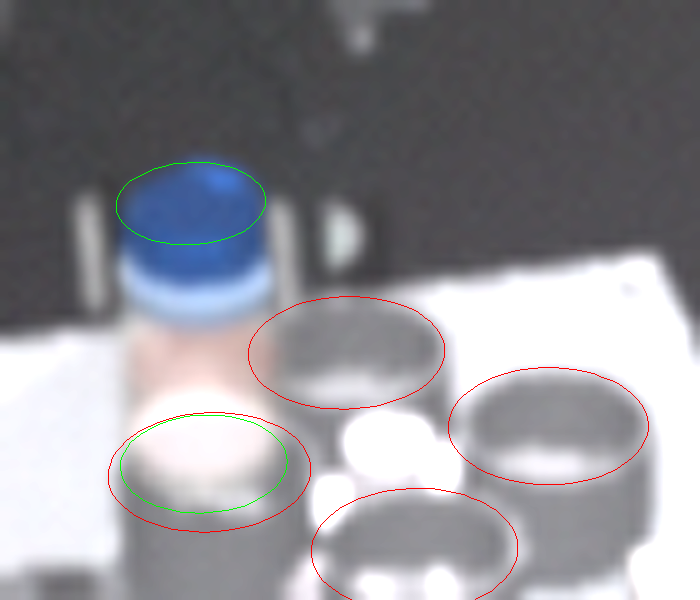

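```bash
python3 - <<'E'
from h import *
import math
from scipy.optimize import minimize
np.set_printoptions(precision=2,suppress=True)
u=np.linspace(0,2*np.pi,72,endpoint=False)
def proj(n,P):
    p,M,e=cam(n);c=(P-e)@M
    K=np.array([[p["fx"],0,p["cx"]],[0,p["fy"],p["cy"]],[0,0,1]])
    return cv2.projectPoints(c,np.zeros(3),np.zeros(3),K,np.array(p["dist_coeffs"]))[0].reshape(-1,2)
for n,im in(('top',cv2.imread('pics/top0.png',0)),('side',cv2.cvtColor(viewer.read_camera('side'),cv2.COLOR_RGB2GRAY))):
    im=cv2.GaussianBlur(im.astype(np.float32),(0,0),.8)
    g=np.hypot(cv2.Sobel(im,cv2.CV_32F,1,0),cv2.Sobel(im,cv2.CV_32F,0,1))
    def cost(p,r,ks):
        P=[]
        for k in ks:
            t=p[2]+k*math.pi/2; c=p[:2]+48*np.array([math.cos(t),math.sin(t)])
            P.append(np.c_[c[0]+r*np.cos(u),c[1]+r*np.sin(u),0*u+50])
        q=proj(n,np.vstack(P)).astype(np.float32)
        return -cv2.remap(g,q[:,0].reshape(-1,1),q[:,1].reshape(-1,1),cv2.INTER_LINEAR).mean()
    for r in(25.5,26.5,28,29):
        ks=range(4) if n=='top' else (0,1,3)
        best=min((cost((x,y,math.radians(-13.3)),r,ks),x,y) for x in np.arange(522,537,.5) for y in np.arange(44,62,.5))
        res=minimize(cost,(best[1],best[2],math.radians(-13.3)),args=(r,ks),method='Nelder-Mead')
        print(n,r,best,res.x,math.degrees(res.x[2]),res.fun)
p,M,e=cam('side');print('cam right',M[:,0],'down',M[:,1])
E
```

```text
top 25.5 (np.float32(-268.15845), np.float64(532.0), np.float64(57.0)) [532.16  56.89  -0.24] -13.685662140970614 -270.12347412109375
top 26.5 (np.float32(-274.40784), np.float64(532.0), np.float64(57.0)) [532.1   57.06  -0.24] -13.92275068721892 -278.3648986816406Traceback (most recent call last):
  File "<stdin>", line 22, in <module>
  File "<stdin>", line 22, in <genexpr>
  File "<stdin>", line 18, in cost
  File "<stdin>", line 7, in proj
  File "h.py", line 5, in cam
    p=viewer.camera_params(n); q=p["attitude"];
ValueError: time passes only in moves, steps and waits
```

View pics/ov5top.png

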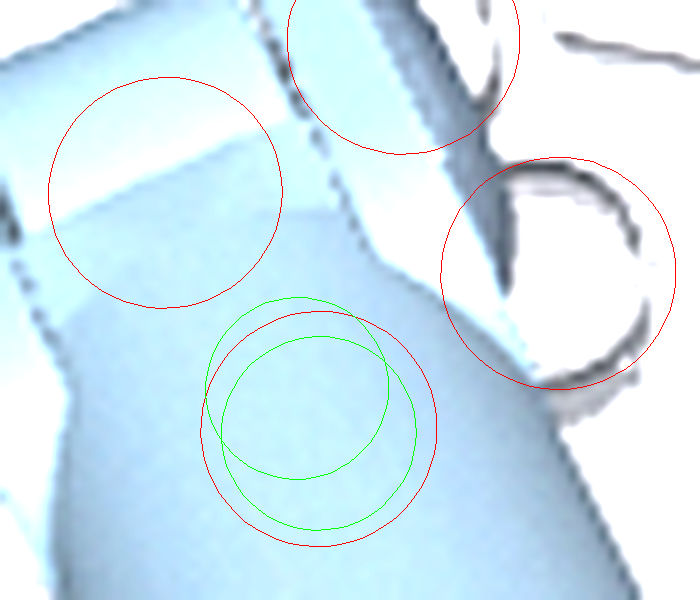

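```bash
cat > fit.py <<'E'
from h import *
import math
np.set_printoptions(precision=2,suppress=True)
C={n:cam(n) for n in('top','side')}
u=np.linspace(0,2*np.pi,72,endpoint=False)
def proj(n,P):
    p,M,e=C[n];c=(P-e)@M
    K=np.array([[p["fx"],0,p["cx"]],[0,p["fy"],p["cy"]],[0,0,1]])
    return cv2.projectPoints(c,np.zeros(3),np.zeros(3),K,np.array(p["dist_coeffs"]))[0].reshape(-1,2)
E
python3 - <<'E'
from fit import *
from scipy.optimize import minimize
p,M,e=C['side'];print('cam right',M[:,0],'down',M[:,1])
src={'top':cv2.imread('pics/top0.png'),'side':np.ascontiguousarray(viewer.read_camera('side')[:,:,::-1])}
cv2.imwrite('pics/raw_side_now.png',src['side'])
for n in src:
    im=cv2.GaussianBlur(cv2.cvtColor(src[n],cv2.COLOR_BGR2GRAY).astype(np.float32),(0,0),.7)
    gx,gy=cv2.Sobel(im,cv2.CV_32F,1,0),cv2.Sobel(im,cv2.CV_32F,0,1)
    ks=range(4) if n=='top' else (0,1,3)
    def cost(p,r):
        v=0
        for k in ks:
            t=p[2]+k*math.pi/2; c=p[:2]+48*np.array([math.cos(t),math.sin(t)])
            q=proj(n,np.c_[c[0]+r*np.cos(u),c[1]+r*np.sin(u),0*u+50]).astype(np.float32)
            nn=q-q.mean(0);nn/=np.linalg.norm(nn,axis=1)[:,None]
            a=[cv2.remap(G,q[:,0].reshape(-1,1).copy(),q[:,1].reshape(-1,1).copy(),cv2.INTER_LINEAR).ravel() for G in(gx,gy)]
            v+=np.abs(a[0]*nn[:,0]+a[1]*nn[:,1]).mean()
        return -v
    for r in(25,26,27,28,29):
        b=min((cost((x,y,math.radians(-13.3)),r),x,y) for x in np.arange(523,537,1) for y in np.arange(45,61,1))
        res=minimize(cost,(b[1],b[2],math.radians(-13.3)),args=(r,),method='Nelder-Mead',options=dict(initial_simplex=[(b[1],b[2],-.232),(b[1]+1,b[2],-.232),(b[1],b[2]+1,-.232),(b[1],b[2],-.25)]))
        print(n,r,b[1:],res.x,res.fun)
E
```

```text
cam right [ 0.9  -0.44 -0.  ] down [-0.26 -0.52 -0.81]
top 25 (np.int64(532), np.int64(57)) [532.53  56.77  -0.24] -1037.9873046875
top 26 (np.int64(532), np.int64(57)) [532.02  56.94  -0.24] -1182.146484375
top 27 (np.int64(532), np.int64(57)) [532.13  57.13  -0.24] -1113.873291015625
top 28 (np.int64(532), np.int64(59)) [531.54  59.    -0.24] -889.1632080078125
top 29 (np.int64(528), np.int64(56)) [528.43  56.02  -0.24] -993.9515380859375
side 25 (np.int64(530), np.int64(51)) [530.83  51.38  -0.27] -361.83673095703125
side 26 (np.int64(531), np.int64(50)) [530.72  51.01  -0.26] -363.8320007324219
side 27 (np.int64(531), np.int64(50)) [531.11  50.12  -0.23] -357.7162170410156
side 28 (np.int64(531), np.int64(50)) [530.51  50.04  -0.22] -346.6930236816406
side 29 (np.int64(527), np.int64(53)) [527.53  53.52  -0.27] -348.640869140625
```

```bash
python3 -m pendant '[[30,[3,1.5,0],0],[30,[0,0,-3],0],[30,[0,0,-2],0],[30,[0,0,0],0]]';  python3 -c "
from h import *
st()";  python3 -m pendant '[[30,[0,0,-2],0],[30,[0,0,0],0]]';  python3 -c "
from h import *
st()"
```

```text
clock: 12.58
tcp_pos: [486.2, 66.1, 103.3]
tcp_rot: [0.35, 0.631, 0.34, -0.603]
force: [-0.6, 0.1, -0.7]
finger_gap: 43.5
t 12.57 tcp [486.2  66.1 103.3] grasp [485.5  65.9 122. ] xaxis [ 0.041  0.007 -0.999] jaw -31.6 F [-0.6  0.1 -0.7] gap 43.5
clock: 12.82
tcp_pos: [486.0, 66.0, 101.1]
tcp_rot: [0.35, 0.631, 0.34, -0.603]
force: [-0.7, -0.5, -0.2]
finger_gap: 43.6
t 12.82 tcp [486.   66.  101.1] grasp [485.3  65.9 119.7] xaxis [ 0.041  0.007 -0.999] jaw -31.6 F [-0.7 -0.5 -0.2] gap 43.6
```

```bash
python3 -m pendant '[[30,[-1,-0.5,-2],0],[30,[0,0,0],0]]';  python3 -c "
from h import *
st()";  python3 -m pendant '[[30,[0,0,-2],0],[30,[0,0,0],0]]';  python3 - <<'E'
from h import *
st(); snap('side','c1.png',(255,190,325,250),10)
E
```

```text
clock: 13.08
tcp_pos: [484.9, 65.4, 98.9]
tcp_rot: [0.35, 0.631, 0.34, -0.603]
force: [-0.2, 0.0, -0.5]
finger_gap: 43.3
t 13.07 tcp [484.9  65.4  98.9] grasp [484.1  65.3 117.6] xaxis [ 0.041  0.007 -0.999] jaw -31.6 F [-0.2  0.  -0.5] gap 43.3
clock: 13.32
tcp_pos: [484.9, 65.4, 96.8]
tcp_rot: [0.35, 0.631, 0.34, -0.603]
force: [0.2, 0.4, -1.6]
finger_gap: 43.5
t 13.32 tcp [484.9  65.4  96.8] grasp [484.1  65.2 115.4] xaxis [ 0.041  0.007 -0.999] jaw -31.6 F [ 0.2  0.4 -1.6] gap 43.5
```

View pics/c1.png

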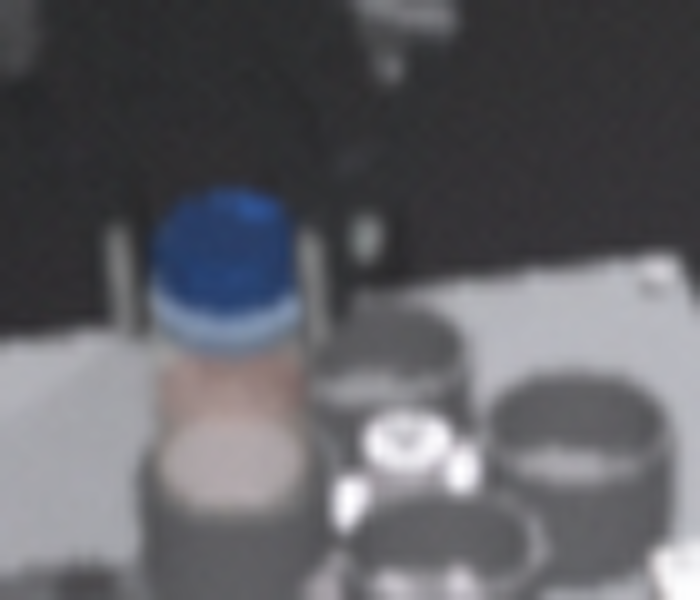

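The bottle's base is now behind the near rim, at about (235,505) in the crop. There is no contact force, so it's inside the cup and I'll go on down.

```bash
python3 -m pendant '[[30,[0,0,-4],0],[30,[0,0,-4],0],[30,[0,0,0],0]]';  python3 -c "
from h import *
st()";  python3 -m pendant '[[30,[0,0,-4],0],[30,[0,0,-3],0],[30,[0,0,0],0]]';  python3 -c "
from h import *
st()"
```

```text
clock: 13.75
tcp_pos: [485.1, 65.4, 88.3]
tcp_rot: [0.35, 0.631, 0.34, -0.603]
force: [1.5, -0.0, -1.5]
finger_gap: 43.4
t 13.75 tcp [485.1  65.4  88.3] grasp [484.3  65.3 107. ] xaxis [ 0.041  0.007 -0.999] jaw -31.6 F [ 1.5 -0.  -1.5] gap 43.4
clock: 14.12
tcp_pos: [485.0, 65.4, 80.7]
tcp_rot: [0.35, 0.631, 0.34, -0.603]
force: [-0.3, 0.9, -0.7]
finger_gap: 43.5
t 14.12 tcp [485.   65.4  80.7] grasp [484.3  65.3  99.4] xaxis [ 0.041  0.007 -0.999] jaw -31.6 F [-0.3  0.9 -0.7] gap 43.5
```

```bash
python3 -m pendant '[[30,[0,0,-1],0],[30,[0,0,0],0]]';  python3 -c "
from h import *
st()";  python3 -m pendant '[[30,[0,0,-1],0],[30,[0,0,0],0]]';  python3 -c "
from h import *
st()";python3 -m pendant '[[30,[0,0,-1],0],[30,[0,0,0],0]]';  python3 -c "
from h import *
st()"
```

```text
clock: 14.38
tcp_pos: [485.1, 65.4, 79.7]
tcp_rot: [0.35, 0.631, 0.34, -0.603]
force: [-1.0, 0.1, -0.4]
finger_gap: 43.5
t 14.38 tcp [485.1  65.4  79.7] grasp [484.3  65.3  98.4] xaxis [ 0.041  0.007 -0.999] jaw -31.6 F [-1.   0.1 -0.4] gap 43.5
clock: 14.62
tcp_pos: [485.2, 65.5, 78.8]
tcp_rot: [0.35, 0.631, 0.34, -0.603]
force: [0.4, -0.1, -1.0]
finger_gap: 43.5
t 14.62 tcp [485.2  65.5  78.8] grasp [484.5  65.3  97.4] xaxis [ 0.041  0.007 -0.999] jaw -31.6 F [ 0.4 -0.1 -1. ] gap 43.5
clock: 14.88
tcp_pos: [485.7, 65.8, 78.3]
tcp_rot: [0.35, 0.631, 0.34, -0.603]
force: [-0.4, 0.2, -0.7]
finger_gap: 43.2
t 14.88 tcp [485.7  65.8  78.3] grasp [484.9  65.7  96.9] xaxis [ 0.042  0.007 -0.999] jaw -31.6 F [-0.4  0.2 -0.7] gap 43.2
```

```bash
python3 -m pendant '[[30,[0,0,-1],0],[30,[0,0,0],0]]';  python3 -c "
from h import *
st()";  python3 -m pendant '[[50,[0,0,0],0],[60,[0,0,0],0],[75,[0,0,0],0],[85,[0,0,0],0],[85,[0,0,0],0]]';  python3 -c "
from h import *
st()
snap('side','c2.png',(255,190,325,250),10)"
```

```text
clock: 15.12
tcp_pos: [486.2, 66.4, 78.3]
tcp_rot: [0.35, 0.631, 0.34, -0.603]
force: [0.3, -0.0, 0.2]
finger_gap: 43.2
t 15.12 tcp [486.2  66.4  78.3] grasp [485.4  66.3  96.9] xaxis [ 0.043  0.007 -0.999] jaw -31.6 F [ 0.3 -0.   0.2] gap 43.2
clock: 15.75
tcp_pos: [486.3, 66.0, 77.8]
tcp_rot: [0.35, 0.632, 0.34, -0.603]
force: [0.5, 0.1, 0.2]
finger_gap: 85.0
t 15.75 tcp [486.3  66.   77.8] grasp [485.5  65.8  96.5] xaxis [ 0.043  0.007 -0.999] jaw -31.6 F [0.5 0.1 0.2] gap 85.0
```

View pics/c2.png

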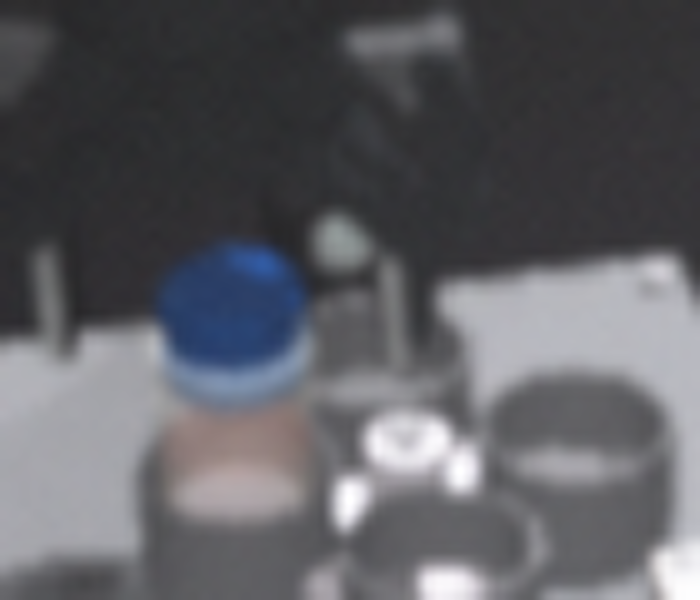

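```bash
python3 -m pendant '[[85,[0,0,12],0],[85,[0,0,20],0],[85,[0,0,20],0],[85,[0,0,20],0],[85,[0,0,10],0],[85,[0,0,0],0]]' 20;  python3 -c "
from h import *
st()";  python3 -m pendant '[[85,[-5,-18,0],0],[85,[-5,-18,0],0],[85,[-5,-18,0],0],[85,[-5,-18,0],-9.5],[85,[-5,-18,0],-9.5],[85,[-5,-18,0],-9.5],[85,[-5,-18,0],-9.5],[85,[-5,-18,0],-9.5],[85,[-5,-18,0],-9.5],[85,[-5,-18,0],0],[85,[0,0,0],0],[85,[0,0,0],0]]';  python3 -c "
from h import *
st();print(sense()['q'].round(2))
snap('side','d1.png',(230,190,350,310),5);snap('top','d1t.png',(220,190,440,340),3.6)"
```

```text
clock: 16.55
tcp_pos: [486.7, 66.5, 165.5]
tcp_rot: [0.351, 0.632, 0.339, -0.602]
force: [-0.0, -0.3, 0.1]
finger_gap: 85.1
t 16.55 tcp [486.7  66.5 165.5] grasp [485.8  66.4 184.2] xaxis [ 0.046  0.007 -0.999] jaw -31.6 F [-0.  -0.3  0.1] gap 85.1
clock: 18.05
tcp_pos: [426.8, -116.5, 156.3]
tcp_rot: [0.007, 0.713, -0.011, -0.701]
force: [-0.4, 0.2, -0.5]
finger_gap: 84.8
t 18.05 tcp [ 426.8 -116.5  156.3] grasp [ 426.5 -116.1  175. ] xaxis [ 0.016 -0.025 -1.   ] jaw -90.3 F [-0.4  0.2 -0.5] gap 84.8
[ 0.54  0.09 -0.4   2.15  0.07  0.89 -1.47]
```

View pics/d1.png

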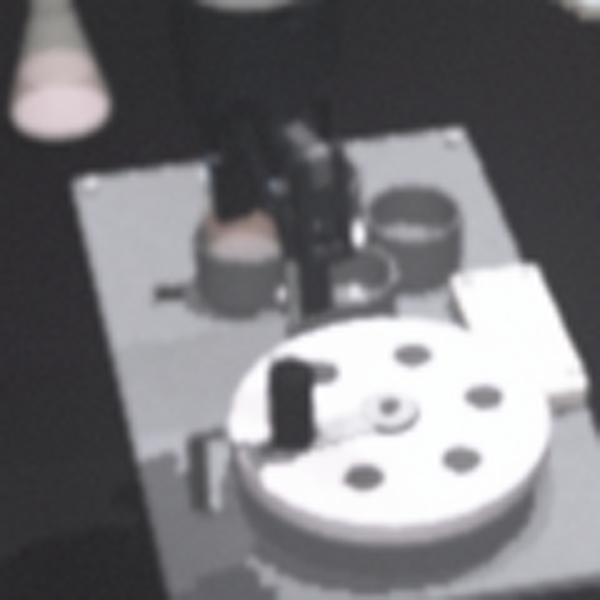

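View pics/d1t.png

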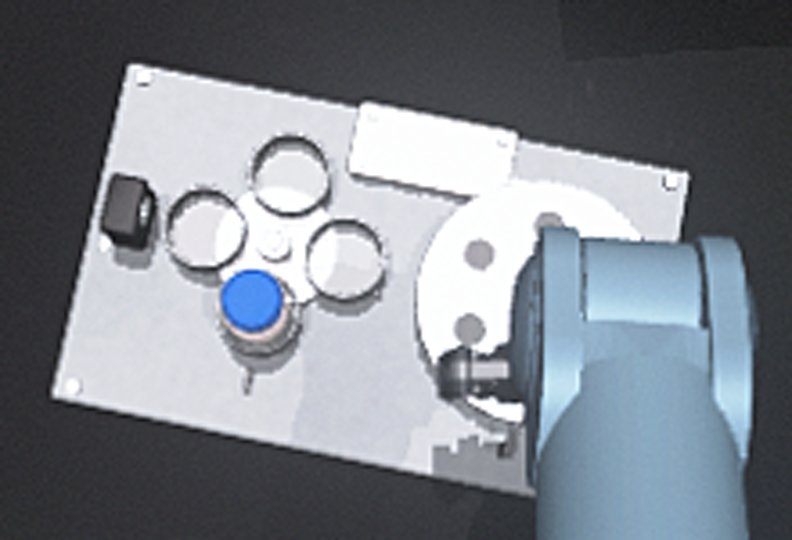

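```bash
python3 - <<'E'
from h import *
np.set_printoptions(precision=1,suppress=True)
print('cap top cam',ray('top',(289.6,273.2),110))
f=lambda u,v:(230+(u+.5)/5-.5,190+(v+.5)/5-.5)
print('knob top side',ray('side',f(293,368),107),'bottom c',ray('side',f(293,435),61))
g=lambda u,v:(230+(u+.5)/4-.5,200+(v+.5)/4-.5)
print('knob top topcam',ray('top',g(571,379),107),'hub',ray('top',g(560,293),60),'wheel',ray('top',g(559,297),56))
print('mark',ray('top',g(543,422),56),ray('top',g(541,428),56))
E
```

```text
cap top cam [484.8  68.7 110. ]
knob top side [ 433.2 -122.2  107. ] bottom c [ 433.7 -117.9   61. ]
knob top topcam [ 432.3 -115.5  107. ] hub [ 486.6 -116.5   60. ] wheel [ 484.8 -116.2   56. ]
mark [ 411.6 -103.6   56. ] [ 408.1 -102.3   56. ]
```

```bash
python3 -m pendant '[[85,[6,-2.5,0],0],[85,[0,0,-15],0],[85,[0,0,-15],0],[85,[0,0,-15],0],[85,[0,0,0],0]]';  python3 -c "
from h import *
st()
snap('side','d2.png',(230,190,350,310),5)"
```

```text
clock: 18.77
tcp_pos: [432.9, -117.2, 107.3]
tcp_rot: [0.008, 0.712, -0.009, -0.702]
force: [-1.5, -0.2, -0.8]
finger_gap: 84.8
t 18.77 tcp [ 432.9 -117.2  107.3] grasp [ 432.6 -116.7  126. ] xaxis [ 0.015 -0.024 -1.   ] jaw -90.1 F [-1.5 -0.2 -0.8] gap 84.8
```

View pics/d2.png

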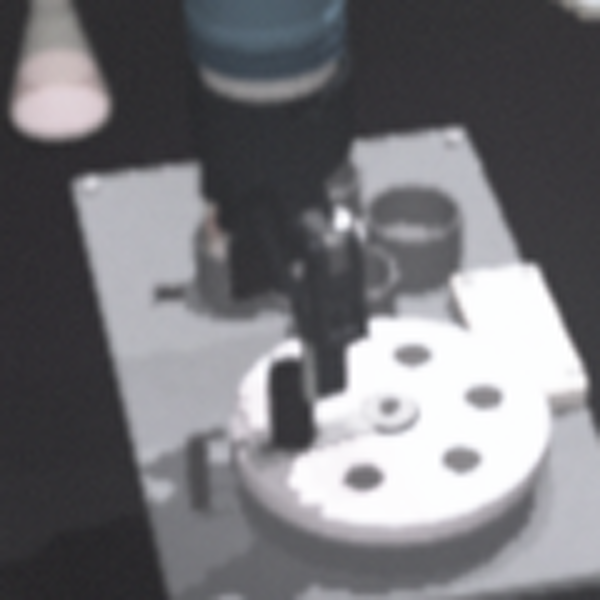

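```bash
python3 - <<'E'
from h import *
f=lambda P:((pix('side',P)-[230,190]+.5)*5).round(0)
for P in((433,-160,120),(433,-75,120),(433,-118,107),(433,-118,61),(433,-160,86)):print(P,f(P))
E
python3 -m pendant '[[85,[0,-1,-12],0],[85,[0,0,-12],0],[85,[0,0,-10],0],[85,[0,0,0],0]]';  python3 -c "
from h import *
st()
snap('side','d3.png',(230,190,350,310),5)"
```

```text
(433, -160, 120) [325. 392.]
(433, -75, 120) [253. 295.]
(433, -118, 107) [290. 364.]
(433, -118, 61) [292. 436.]
(433, -160, 86) [326. 447.]
clock: 19.32
tcp_pos: [434.0, -118.7, 72.1]
tcp_rot: [0.008, 0.713, -0.009, -0.701]
force: [0.8, -0.2, 0.7]
finger_gap: 84.6
t 19.32 tcp [ 434.  -118.7   72.1] grasp [ 433.7 -118.2   90.8] xaxis [ 0.017 -0.024 -1.   ] jaw -90.1 F [ 0.8 -0.2  0.7] gap 84.6
```

View pics/d3.png

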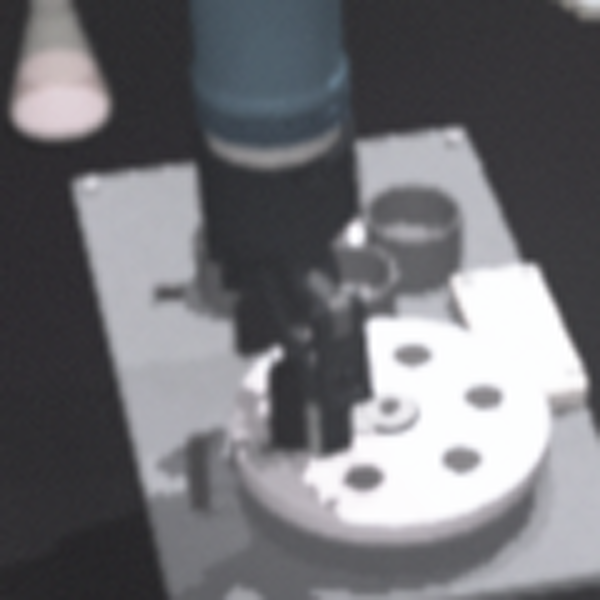

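```bash
python3 -m pendant '[[50,[0,0,0],0],[35,[0,0,0],0],[30,[0,0,0],0],[26,[0,0,0],0],[22,[0,0,0],0],[18,[0,0,0],0],[18,[0,0,0],0]]' 20;  python3 -c "
from h import *
st()"; python3 -m pendant '[[18,[0,0,0],0],[18,[0,0,0],0]]';  python3 -c "
from h import *
st()
snap('side','d4.png',(230,190,350,310),5)"
```

```text
clock: 20.25
tcp_pos: [435.7, -118.3, 73.8]
tcp_rot: [0.008, 0.714, -0.009, -0.7]
force: [-0.9, 0.8, -0.4]
finger_gap: 23.5
t 20.25 tcp [ 435.7 -118.3   73.8] grasp [ 435.3 -117.8   92.5] xaxis [ 0.021 -0.025 -0.999] jaw -90.1 F [-0.9  0.8 -0.4] gap 23.5
clock: 20.5
tcp_pos: [435.8, -118.3, 73.8]
tcp_rot: [0.008, 0.714, -0.009, -0.7]
force: [0.2, -0.4, -0.1]
finger_gap: 23.4
t 20.50 tcp [ 435.8 -118.3   73.8] grasp [ 435.4 -117.8   92.5] xaxis [ 0.021 -0.025 -0.999] jaw -90.1 F [ 0.2 -0.4 -0.1] gap 23.4
```

View pics/d4.png

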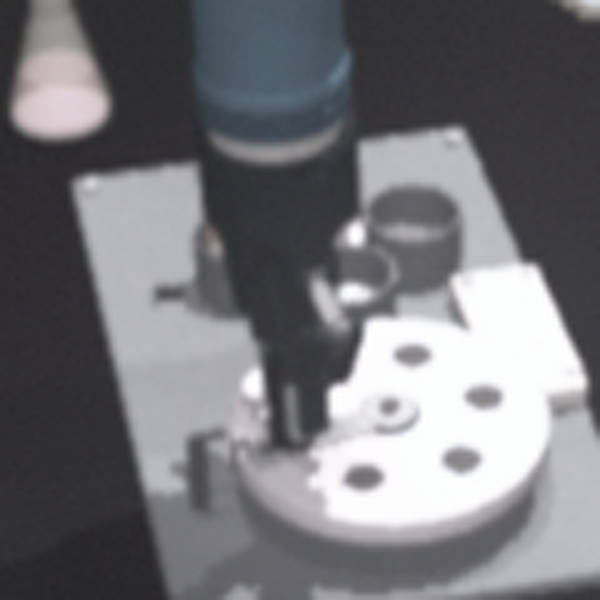

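```bash
cat >> h.py <<'E'
import json,sys
from scipy.optimize import least_squares
def crank(steps=4,deg=10.,c=(487.5,-119.),Rr=52.,fit=True):
    s=sense();q=s['tcp_rot'];M=R.from_quat([q[1],q[2],q[3],q[0]]).as_matrix()
    G=s['tcp_pos']-18.7*M[:,0];F=s['force']
    with open('log.txt','a') as f: f.write(json.dumps([*G[:2],*F[:2],s['clock']])+'\n')
    L=np.array([json.loads(l) for l in open('log.txt')])
    p0=np.array([*c,Rr])
    def res(p):
        d=L[:,:2]-p[:2];r=np.hypot(d[:,0],d[:,1]);n=d/r[:,None]
        return np.r_[(r-p[2]+(L[:,2:4]*n).sum(1)/4.)/0.5,(p-p0)/[3,3,4]]
    p=least_squares(res,p0).x if fit else p0
    d=G[:2]-p[:2];phi=np.arctan2(d[1],d[0]);n=d/np.hypot(*d);t=np.array([-n[1],n[0]])
    print('t %.2f G %s z %.1f jaw %.1f tilt %s F %s  Frad %.1f Ftan %.1f gap %.1f'%(s['clock'],G.round(1),s['tcp_pos'][2],np.degrees(np.arctan2(M[1,1],M[0,1])),M[:2,0].round(3),F.round(1),F[:2]@n,F[:2]@t,s['finger_gap']))
    print('fit c %s R %.1f  phi %.1f r %.1f'%(p[:2].round(1),p[2],np.degrees(phi),np.hypot(*d)))
    prev=G[:2];out=[]
    for k in range(1,steps+1):
        a=phi+np.radians(deg*k);P=p[:2]+p[2]*np.array([np.cos(a),np.sin(a)]);out.append((P-prev).round(1).tolist());prev=P
    print(out)
E
python3 -c "
from h import *
crank()"
```

```text
t 20.55 G [ 435.4 -117.8   92.5] z 73.8 jaw -90.1 tilt [ 0.021 -0.025] F [-0.   0.7 -0.1]  Frad 0.0 Ftan -0.7 gap 23.5
fit c [ 487.4 -119. ] R 52.1  phi 178.7 r 52.1
[[0.6, -9.1], [2.2, -8.8], [3.7, -8.3], [5.0, -7.6]]
```

```bash
python3 -m pendant '[[18,[0,-5,0],0]]'; python3 -c "
from h import *
crank()";python3 -m pendant '[[18,[0.5,-5,0],0]]'; python3 -c "
from h import *
crank()"
```

```text
clock: 20.68
tcp_pos: [435.8, -121.0, 73.7]
tcp_rot: [0.007, 0.714, -0.008, -0.7]
force: [-0.2, 6.8, 1.9]
finger_gap: 23.3
t 20.68 G [ 435.4 -120.6   92.4] z 73.7 jaw -90.1 tilt [ 0.021 -0.022] F [-0.2  6.8  1.9]  Frad 0.0 Ftan -6.8 gap 23.3
fit c [ 487.5 -119. ] R 52.1  phi -178.3 r 52.0
[[1.0, -9.0], [2.6, -8.7], [4.1, -8.1], [5.4, -7.3]]
clock: 20.8
tcp_pos: [436.2, -123.7, 73.7]
tcp_rot: [0.007, 0.714, -0.006, -0.7]
force: [-1.4, 5.8, 3.0]
finger_gap: 23.6
t 20.80 G [ 435.8 -123.3   92.4] z 73.7 jaw -90.0 tilt [ 0.02  -0.019] F [-1.4  5.8  3. ]  Frad 0.9 Ftan -5.9 gap 23.6
fit c [ 487.5 -118.9] R 52.1  phi -175.1 r 51.8
[[1.3, -9.0], [3.1, -8.5], [4.5, -7.9], [5.8, -7.0]]
```

```bash
sed -i "s/out.append((P-prev).round(1).tolist());prev=P/am=a-np.radians(deg)\/2;out.append((P-prev+LEAD*np.array([-np.sin(am),np.cos(am)])).round(1).tolist());prev=P/; s/^def crank/LEAD=2.2\ndef crank/" h.py
python3 -m pendant '[[18,[1.2,-9.5,0],0],[18,[2.5,-9,0],0]]'; python3 -c "
from h import *
crank(4,9)"
```

```text
clock: 21.05
tcp_pos: [439.1, -136.6, 73.6]
tcp_rot: [0.006, 0.713, -0.003, -0.701]
force: [-2.6, 5.6, 4.3]
finger_gap: 23.5
t 21.05 G [ 438.8 -136.4   92.3] z 73.6 jaw -89.7 tilt [ 0.016 -0.012] F [-2.6  5.6  4.3]  Frad 0.5 Ftan -6.2 gap 23.5
fit c [ 487.4 -118.4] R 52.0  phi -159.7 r 51.8
[[4.2, -9.5], [5.8, -8.6], [7.0, -7.6], [8.1, -6.4]]
```

```bash
python3 -m pendant '[[18,[4.2,-9.5,0],0],[18,[5.8,-8.6,0],0],[18,[7,-7.6,0],0]]'; python3 -c "
from h import *
crank(4,9)"
```

```text
clock: 21.42
tcp_pos: [451.8, -156.0, 73.5]
tcp_rot: [0.005, 0.708, 0.002, -0.706]
force: [-4.3, 5.1, 7.3]
finger_gap: 23.7
t 21.43 G [ 451.7 -155.9   92.2] z 73.5 jaw -89.5 tilt [ 0.004 -0.004] F [-4.3  5.1  7.3]  Frad -0.8 Ftan -6.7 gap 23.7
fit c [ 487.1 -118. ] R 51.7  phi -133.0 r 51.8
[[8.2, -6.3], [9.0, -5.1], [9.7, -3.6], [10.1, -2.1]]
```

```bash
python3 -m pendant '[[18,[8.2,-6.3,1],0],[18,[9,-5.1,1],0],[18,[9.7,-3.6,0.5],0]]'; python3 -c "
from h import *
crank(4,9)"
```

```text
clock: 21.8
tcp_pos: [469.0, -167.2, 73.4]
tcp_rot: [-0.003, -0.7, -0.005, 0.714]
force: [-6.3, 2.0, 7.0]
finger_gap: 22.9
t 21.80 G [ 469.4 -167.2   92.1] z 73.4 jaw -89.4 tilt [-0.019  0.003] F [-6.3  2.   7. ]  Frad 0.3 Ftan -6.6 gap 22.9
fit c [ 487.9 -118. ] R 52.5  phi -110.7 r 52.6
[[10.1, -2.8], [10.4, -1.3], [10.4, 0.3], [10.3, 2.0]]
```

```bash
python3 -m pendant '[[18,[10.1,-2.8,1.5],0],[18,[10.4,-1.3,1.5],0],[18,[10.4,0.3,1],0]]'; python3 -c "
from h import *
crank(4,9)"
```

```text
clock: 22.18
tcp_pos: [486.7, -170.8, 73.3]
tcp_rot: [-0.002, -0.69, -0.006, 0.724]
force: [-6.8, 0.7, 4.9]
finger_gap: 23.2
t 22.18 G [ 487.6 -170.9   92. ] z 73.3 jaw -89.4 tilt [-0.049  0.005] F [-6.8  0.7  4.9]  Frad -0.6 Ftan -6.8 gap 23.2
fit c [ 488.3 -117.9] R 52.9  phi -90.7 r 53.1
[[10.5, 0.9], [10.2, 2.3], [9.7, 3.9], [9.0, 5.4]]
```

```bash
python3 -m pendant '[[18,[10.5,0.9,1],0],[18,[10.2,2.3,1],0],[18,[9.7,3.9,1],0]]'; python3 -c "
from h import *
crank(4,9)"
```

```text
clock: 22.55
tcp_pos: [504.3, -168.6, 73.3]
tcp_rot: [-0.001, -0.679, -0.003, 0.734]
force: [-6.1, -1.8, 2.9]
finger_gap: 23.2
t 22.55 G [ 505.8 -168.7   92. ] z 73.3 jaw -89.7 tilt [-0.077  0.002] F [-6.1 -1.8  2.9]  Frad -0.1 Ftan -6.4 gap 23.2
fit c [ 489.1 -117.4] R 53.7  phi -71.9 r 54.0
[[9.7, 4.3], [9.1, 5.6], [8.1, 6.9], [6.9, 8.1]]
```

```bash
python3 -m pendant '[[18,[9.7,4.3,0.5],0],[18,[9.1,5.6,0.5],0],[18,[8.1,6.9,0.5],0]]'; python3 -c "
from h import *
crank(4,9)"
```

```text
clock: 22.92
tcp_pos: [520.2, -160.9, 73.2]
tcp_rot: [-0.002, -0.671, 0.003, 0.742]
force: [-4.5, -3.7, 2.8]
finger_gap: 23.1
t 22.93 G [ 522.1 -160.8   91.8] z 73.2 jaw -90.0 tilt [-0.101 -0.007] F [-4.5 -3.7  2.8]  Frad 0.3 Ftan -5.8 gap 23.1
fit c [ 489.7 -116.8] R 54.4  phi -53.6 r 54.6
[[8.0, 7.2], [6.9, 8.2], [5.5, 9.2], [4.0, 9.9]]
```

```bash
python3 -m pendant '[[18,[8,7.2,0.5],0],[18,[6.9,8.2,0.5],0],[18,[5.5,9.2,0.5],0]]'; python3 -c "
from h import *
crank(4,9)"
```

```text
clock: 23.3
tcp_pos: [531.4, -149.3, 73.3]
tcp_rot: [-0.004, -0.663, 0.011, 0.748]
force: [-3.2, -5.8, 1.1]
finger_gap: 23.7
t 23.30 G [ 533.6 -148.9   91.8] z 73.3 jaw -90.4 tilt [-0.12 -0.02] F [-3.2 -5.8  1.1]  Frad 0.9 Ftan -6.6 gap 23.7
fit c [ 489.8 -116.7] R 54.5  phi -36.3 r 54.4
[[5.7, 9.1], [4.2, 9.9], [2.6, 10.4], [0.9, 10.7]]
```

```bash
python3 -m pendant '[[18,[5.7,9.1,0.5],0],[18,[4.2,9.9,0.5],0],[18,[2.6,10.4,0.5],0]]'; python3 -c "
from h import *
crank(4,9)"
```

```text
clock: 23.68
tcp_pos: [538.2, -135.6, 73.4]
tcp_rot: [-0.007, -0.659, 0.02, 0.752]
force: [-0.3, -6.0, -1.2]
finger_gap: 23.2
t 23.68 G [ 540.7 -134.9   91.9] z 73.4 jaw -90.9 tilt [-0.131 -0.037] F [-0.3 -6.  -1.2]  Frad 1.8 Ftan -5.7 gap 23.2
fit c [ 489.8 -116.7] R 54.5  phi -19.7 r 54.1
[[3.2, 10.2], [1.2, 10.7], [-0.5, 10.7], [-2.2, 10.5]]
```

```bash
python3 -m pendant '[[18,[3.6,10.2,0],0],[18,[1.5,10.7,0],0],[18,[-0.2,10.7,0],0]]'; python3 -c "
from h import *
crank(4,9)"
```

```text
clock: 24.05
tcp_pos: [541.4, -120.3, 73.3]
tcp_rot: [-0.009, -0.658, 0.03, 0.752]
force: [0.0, -6.9, -0.2]
finger_gap: 23.3
t 24.05 G [ 543.9 -119.3   91.8] z 73.3 jaw -91.5 tilt [-0.133 -0.053] F [ 0.  -6.9 -0.2]  Frad 0.3 Ftan -6.9 gap 23.3
fit c [ 489.7 -116.8] R 54.4  phi -2.7 r 54.2
[[-0.1, 10.7], [-2.0, 10.5], [-3.6, 10.1], [-5.2, 9.4]]
```

```bash
python3 -m pendant '[[18,[-0.1,10.7,0],0],[18,[-2,10.5,0],0],[18,[-3.6,10.1,0],0]]'; python3 -c "
from h import *
crank(4,9)"
```

```text
clock: 24.42
tcp_pos: [539.3, -103.6, 73.4]
tcp_rot: [-0.01, -0.662, 0.039, 0.749]
force: [3.5, -6.0, -3.9]
finger_gap: 23.3
t 24.43 G [ 541.7 -102.4   92. ] z 73.4 jaw -92.1 tilt [-0.124 -0.066] F [ 3.5 -6.  -3.9]  Frad 1.8 Ftan -6.7 gap 23.3
fit c [ 489.7 -116.8] R 54.4  phi 15.5 r 53.9
[[-3.2, 10.2], [-5.2, 9.4], [-6.6, 8.5], [-7.9, 7.3]]
```

```bash
python3 -m pendant '[[18,[-3,10.2,0],0],[18,[-5.2,9.5,-0.5],0],[18,[-6.5,8.6,-0.5],0]]'; python3 -c "
from h import *
crank(4,9)
snap('side','e1.png',(230,170,350,290),5)"
```

```text
clock: 24.8
tcp_pos: [532.1, -87.1, 73.3]
tcp_rot: [-0.01, -0.668, 0.045, 0.743]
force: [4.7, -4.5, -1.1]
finger_gap: 23.1
t 24.80 G [534.1 -85.7  91.9] z 73.3 jaw -92.7 tilt [-0.107 -0.075] F [ 4.7 -4.5 -1.1]  Frad 1.3 Ftan -6.4 gap 23.1
fit c [ 489.7 -116.8] R 54.4  phi 35.1 r 54.2
[[-6.6, 8.4], [-8.1, 7.1], [-9.1, 5.8], [-9.9, 4.3]]
```

View pics/e1.png

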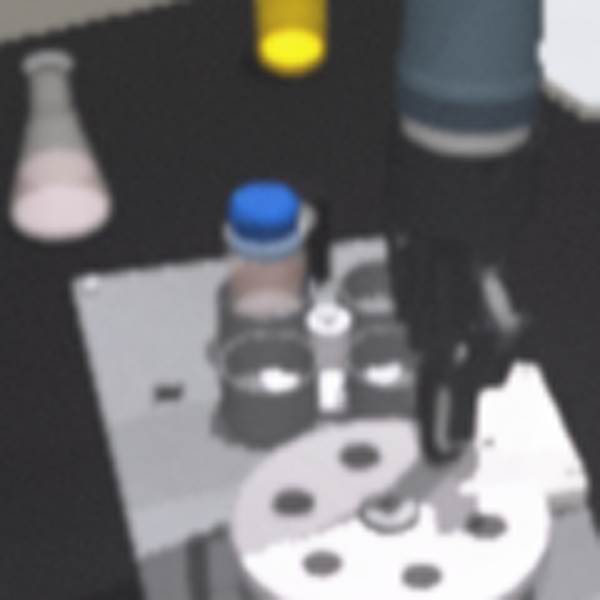

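The crop shows the bottle riding upright at about (265,240), turning clockwise toward the reader, with the knob about half-way round. I'll carry on.

```bash
python3 -m pendant '[[18,[-6.5,8.5,0],0],[18,[-8,7.2,0],0],[18,[-9,5.9,0],0]]'; python3 -c "
from h import *
crank(4,9)"
```

```text
clock: 25.22
tcp_pos: [516.3, -71.9, 73.6]
tcp_rot: [-0.008, -0.675, 0.049, 0.736]
force: [5.4, -3.2, -5.2]
finger_gap: 23.6
t 25.23 G [518.  -70.5  92.1] z 73.6 jaw -93.1 tilt [-0.088 -0.078] F [ 5.4 -3.2 -5.2]  Frad 0.0 Ftan -6.2 gap 23.6
fit c [ 489.7 -116.8] R 54.4  phi 58.6 r 54.3
[[-9.5, 5.0], [-10.2, 3.3], [-10.6, 1.7], [-10.7, -0.0]]
```

```bash
python3 -m pendant '[[18,[-9.5,5,-1],0],[18,[-10.2,3.3,-1],0],[18,[-10.6,1.7,-0.5],0]]'; python3 -c "
from h import *
crank(4,9)"
```

```text
clock: 25.6
tcp_pos: [498.4, -65.1, 73.6]
tcp_rot: [-0.006, -0.685, 0.05, 0.727]
force: [6.9, -0.8, -5.2]
finger_gap: 23.6
t 25.60 G [499.5 -63.6  92.2] z 73.6 jaw -93.4 tilt [-0.061 -0.077] F [ 6.9 -0.8 -5.2]  Frad 0.5 Ftan -6.9 gap 23.6
fit c [ 489.7 -116.9] R 54.4  phi 79.6 r 54.1
[[-10.6, 1.4], [-10.7, -0.6], [-10.5, -2.2], [-10.0, -3.9]]
```

```bash
python3 -m pendant '[[18,[-10.6,1.4,-1],0],[18,[-10.7,-0.6,-1],0],[18,[-10.5,-2.2,-1],0]]'; python3 -c "
from h import *
crank(4,9)"
```

```text
clock: 25.98
tcp_pos: [480.0, -65.2, 73.5]
tcp_rot: [-0.004, -0.696, 0.048, 0.716]
force: [6.8, 1.3, -2.2]
finger_gap: 23.4
t 25.98 G [480.6 -63.9  92.1] z 73.5 jaw -93.5 tilt [-0.03  -0.071] F [ 6.8  1.3 -2.2]  Frad 0.1 Ftan -6.9 gap 23.4
fit c [ 489.7 -117. ] R 54.3  phi 99.8 r 53.9
[[-10.5, -2.2], [-9.8, -4.2], [-9.1, -5.7], [-8.1, -7.1]]
```

```bash
python3 -m pendant '[[18,[-10.5,-2.2,-0.5],0],[18,[-9.8,-4.2,-0.5],0],[18,[-9.1,-5.7,-0.5],0]]'; python3 -c "
from h import *
crank(4,9)"
```

```text
clock: 26.35
tcp_pos: [461.9, -72.1, 73.7]
tcp_rot: [-0.0, -0.706, 0.043, 0.707]
force: [5.6, 3.7, -4.8]
finger_gap: 23.5
t 26.35 G [461.9 -71.   92.3] z 73.7 jaw -93.5 tilt [-0.004 -0.061] F [ 5.6  3.7 -4.8]  Frad 0.3 Ftan -6.7 gap 23.5
fit c [ 489.8 -117. ] R 54.3  phi 121.2 r 53.8
[[-9.0, -5.8], [-7.6, -7.5], [-6.4, -8.6], [-4.9, -9.5]]
```

```bash
python3 -m pendant '[[18,[-9,-5.8,-1],0],[18,[-7.6,-7.5,-1],0],[18,[-6.4,-8.6,-1],0]]'; python3 -c "
from h import *
crank(4,9)"
```

```text
clock: 26.72
tcp_pos: [448.6, -84.9, 73.5]
tcp_rot: [-0.002, 0.713, -0.037, -0.7]
force: [0.8, 8.1, 3.7]
finger_gap: 22.8
t 26.73 G [448.3 -84.   92.2] z 73.5 jaw -93.2 tilt [ 0.016 -0.049] F [0.8 8.1 3.7]  Frad 4.4 Ftan -6.8 gap 22.8
fit c [ 489.8 -117. ] R 54.3  phi 141.4 r 53.0
[[-7.0, -8.1], [-4.5, -9.7], [-3.0, -10.3], [-1.3, -10.6]]
```

```bash
python3 -m pendant '[[18,[-7.5,-6.8,0],0],[18,[-5,-9.3,0],0]]'; python3 -c "
from h import *
crank(4,8)"
```

```text
clock: 26.98
tcp_pos: [440.5, -95.1, 73.8]
tcp_rot: [-0.004, 0.716, -0.032, -0.697]
force: [4.0, 5.4, -4.4]
finger_gap: 23.6
t 26.98 G [440.  -94.4  92.5] z 73.8 jaw -93.0 tilt [ 0.026 -0.041] F [ 4.   5.4 -4.4]  Frad -1.4 Ftan -6.6 gap 23.6
fit c [ 489.8 -117. ] R 54.3  phi 155.5 r 54.7
[[-3.1, -9.3], [-2.1, -9.5], [-0.8, -9.7], [0.6, -9.8]]
```

```bash
python3 -m pendant '[[18,[-3,-9.3,-0.5],0]]'; python3 -c "
from h import *
crank(4,8)
snap('side','f1.png',(230,190,350,310),5);snap('top','f1t.png',(230,200,430,340),4)"
```

```text
clock: 27.1
tcp_pos: [438.9, -101.5, 73.6]
tcp_rot: [-0.004, 0.717, -0.03, -0.696]
force: [0.6, 6.2, 3.1]
finger_gap: 23.4
t 27.10 G [ 438.3 -100.8   92.3] z 73.6 jaw -92.9 tilt [ 0.029 -0.037] F [0.6 6.2 3.1]  Frad 1.3 Ftan -6.1 gap 23.4
fit c [ 489.8 -117. ] R 54.3  phi 162.5 r 54.0
[[-2.6, -9.4], [-0.9, -9.7], [0.4, -9.8], [1.8, -9.6]]
```

View pics/f1.png

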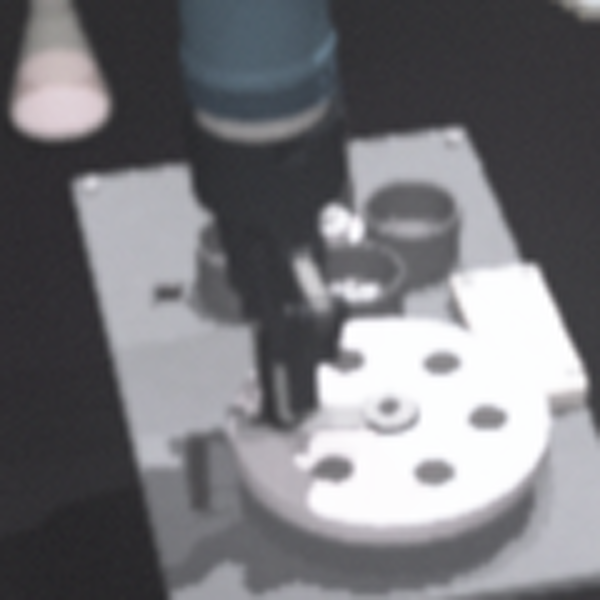

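View pics/f1t.png

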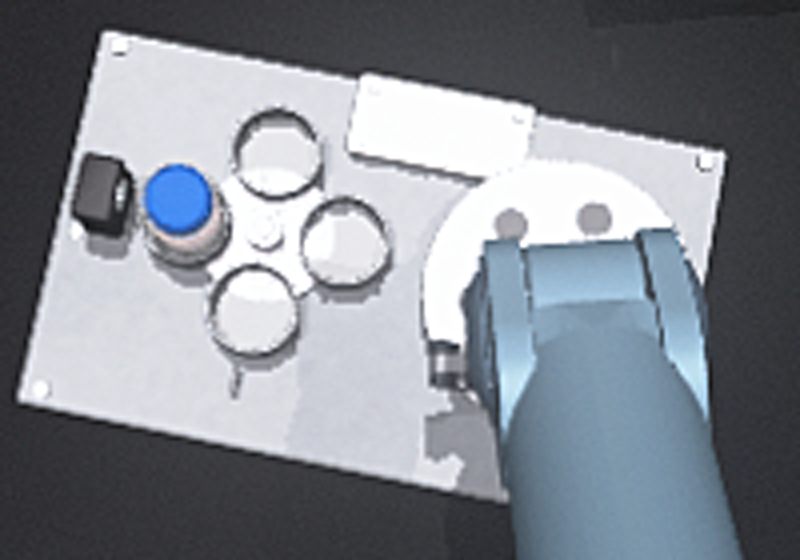

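```bash
python3 - <<'E'
from h import *
np.set_printoptions(precision=2,suppress=True)
from scipy.optimize import least_squares
C={n:cam(n) for n in('side','top')}
def ctr(img,n,x0,y0,S,pts,z=56):
    o=[]
    im=cv2.cvtColor(img,cv2.COLOR_BGR2GRAY).astype(np.float32)
    for (u,v) in pts:
        m=np.zeros(im.shape,np.uint8);cv2.circle(m,(u,v),int(4.2*S),1,-1)
        w=np.clip(np.median(im[m>0])*0+200-im,0,None)*m if n=='x' else np.clip(190-im,0,60)*m
        yy,xx=np.mgrid[:im.shape[0],:im.shape[1]]
        cx,cy=(w*xx).sum()/w.sum(),(w*yy).sum()/w.sum()
        o.append(ray(n,(x0+(cx+.5)/S-.5,y0+(cy+.5)/S-.5),z))
    return np.array(o)[:,:2]
A=ctr(cv2.imread('pics/d1.png'),'side',230,190,5,[(412,355),(484,396),(462,460),(364,477)])
B=ctr(cv2.imread('pics/f1.png'),'side',230,190,5,[(441,362),(488,417),(435,471),(333,468)])
T=ctr(cv2.imread('pics/crop2.png'),'top',230,200,4,[(570,211),(638,264),(627,346),(482,325),(492,243)])
p,M,e=C['side']
def fitc(P):
    f=lambda q:np.hypot(P[:,0]-q[0],P[:,1]-q[1])-q[2]
    r=least_squares(f,(486,-119,50)); return r.x,r.fun
for n,P in(('A',A),('B',B),('AB',np.vstack([A,B])),('T',T)):
    print(n,fitc(P))
c=fitc(np.vstack([A,B]))[0][:2]
ang=lambda P,c:np.degrees(np.arctan2(P[:,1]-c[1],P[:,0]-c[0]))
print(ang(A,c),ang(B,c),'diff',ang(B,c)-ang(A,c)); print('T',ang(T,fitc(T)[0][:2]))
m=np.array([ray('top',(230+(u+.5)/4-.5,200+(v+.5)/4-.5),56)[:2] for u,v in((543,422),(541,428))]);print('mark',ang(m,fitc(T)[0][:2]))
E
```

```text
A (array([ 486.4 , -119.69,   49.73]), array([ 0.02, -0.05,  0.05, -0.02]))
B (array([ 485.79, -119.54,   49.79]), array([-0.03,  0.05, -0.05,  0.03]))
AB (array([ 486.04, -119.58,   49.8 ]), array([ 0.1 ,  0.26,  0.2 , -0.25, -0.23, -0.19, -0.1 ,  0.21]))
T (array([ 486.84, -116.93,   50.02]), array([-0.01,  0.  , -0.  , -0.  ,  0.01]))
[  50.51   -9.98  -70.42 -130.66] [  31.26  -29.13  -89.52 -149.91] diff [-19.25 -19.15 -19.1  -19.25]
T [  -9.7   -70.65 -130.3   110.35   50.85]
mark [169.97 169.48]
```

```bash
python3 -m pendant '[[18,[-2.5,-9.2,0],0],[18,[-0.7,-7,0],0],[18,[0,0,0],0]]'; cat > hole.py <<'E'
from h import *
from scipy.optimize import least_squares
def holes(fn,guess,S=5,x0=230,y0=190,c=(486.04,-119.58)):
    img=viewer.read_camera('side')[:,:,::-1][190:310,230:350]
    img=cv2.resize(img,None,fx=5,fy=5,interpolation=cv2.INTER_CUBIC);cv2.imwrite('pics/'+fn,img)
    im=cv2.cvtColor(img,cv2.COLOR_BGR2GRAY).astype(np.float32);yy,xx=np.mgrid[:600,:600]
    for th in guess:
        P=(c[0]+49.8*np.cos(np.radians(th)),c[1]+49.8*np.sin(np.radians(th)),56.)
        u,v=((pix('side',P)-[x0,y0]+.5)*S-.5)
        w=np.clip(190-im,0,60)*((xx-u)**2+(yy-v)**2<21**2)
        cx,cy=(w*xx).sum()/w.sum(),(w*yy).sum()/w.sum()
        Q=ray('side',(x0+(cx+.5)/S-.5,y0+(cy+.5)/S-.5),56)
        print(th,(u.round(),v.round()),'->',np.degrees(np.arctan2(Q[1]-c[1],Q[0]-c[0])).round(2),np.hypot(*(Q[:2]-c)).round(1))
E
python3 -c "
from hole import *
crank(4,8)
holes('g1.png',(46,-14,-74,-134))"
```

```text
clock: 27.58
tcp_pos: [436.0, -113.9, 73.6]
tcp_rot: [-0.005, 0.717, -0.028, -0.696]
force: [0.7, -0.4, 2.0]
finger_gap: 23.5
t 27.57 G [ 435.5 -113.3   92.3] z 73.6 jaw -92.7 tilt [ 0.028 -0.033] F [ 0.7 -0.4  2. ]  Frad -0.7 Ftan 0.4 gap 23.5
fit c [ 489.8 -117. ] R 54.3  phi 176.0 r 54.5
[[0.2, -9.8], [1.4, -9.7], [2.7, -9.4], [4.0, -8.9]]
46 (np.float64(419.0), np.float64(356.0)) -> 45.92 49.9
-14 (np.float64(485.0), np.float64(401.0)) -> -14.91 49.8
-74 (np.float64(456.0), np.float64(462.0)) -> -74.69 50.2
-134 (np.float64(357.0), np.float64(476.0)) -> -135.25 49.7
```

View pics/g1.png

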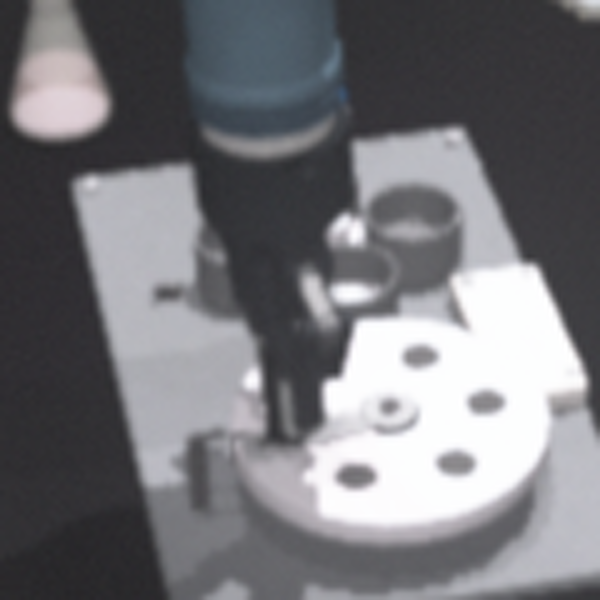

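```bash
python3 -m pendant '[[26,[0,0,0],0],[32,[0,0,0],0],[45,[0,0,0],0],[60,[0,0,0],0],[70,[0,0,0],0],[70,[0,0,0],0]]'; python3 -c "
from h import *
st()"; python3 -m pendant '[[70,[0,0,10],0],[70,[0,0,15],0],[70,[0,0,20],0],[70,[0,0,20],0],[70,[0,0,20],0],[70,[-10,0,20],0],[70,[-15,-15,0],0],[70,[-10,-25,0],0],[70,[0,-35,0],0],[70,[0,-35,0],0],[70,[0,-35,0],0],[70,[0,-35,0],0],[70,[0,0,0],0]]'; python3 -c "
from hole import *
st()
holes('g2.png',(46,-14,-74,-134));snap('top','g2t.png',(230,200,430,340),4)"
```

```text
clock: 28.38
tcp_pos: [434.8, -116.6, 73.2]
tcp_rot: [-0.004, 0.716, -0.03, -0.697]
force: [0.1, -0.1, 0.2]
finger_gap: 70.5
t 28.38 tcp [ 434.8 -116.6   73.2] grasp [ 434.3 -115.9   91.9] xaxis [ 0.027 -0.037 -0.999] jaw -92.8 F [ 0.1 -0.1  0.2] gap 70.5
clock: 30.0
tcp_pos: [402.8, -301.5, 198.4]
tcp_rot: [0.001, 0.723, -0.03, -0.69]
force: [0.4, 0.5, -1.1]
finger_gap: 69.9
t 30.00 tcp [ 402.8 -301.5  198.4] grasp [ 402.  -300.6  217. ] xaxis [ 0.046 -0.045 -0.998] jaw -92.5 F [ 0.4  0.5 -1.1] gap 69.9
46 (np.float64(419.0), np.float64(356.0)) -> 45.51 49.9
-14 (np.float64(485.0), np.float64(401.0)) -> -13.8 46.9
-74 (np.float64(456.0), np.float64(462.0)) -> -75.8 48.1
-134 (np.float64(357.0), np.float64(476.0)) -> -134.88 49.9
```

View pics/g2.png

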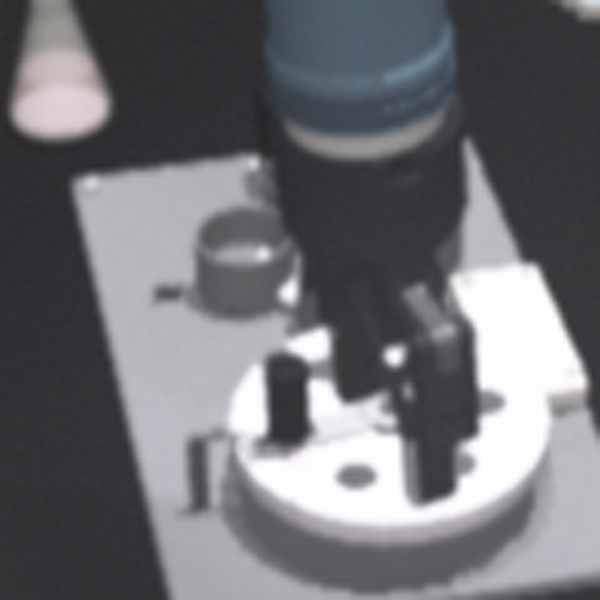

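View pics/g2t.png

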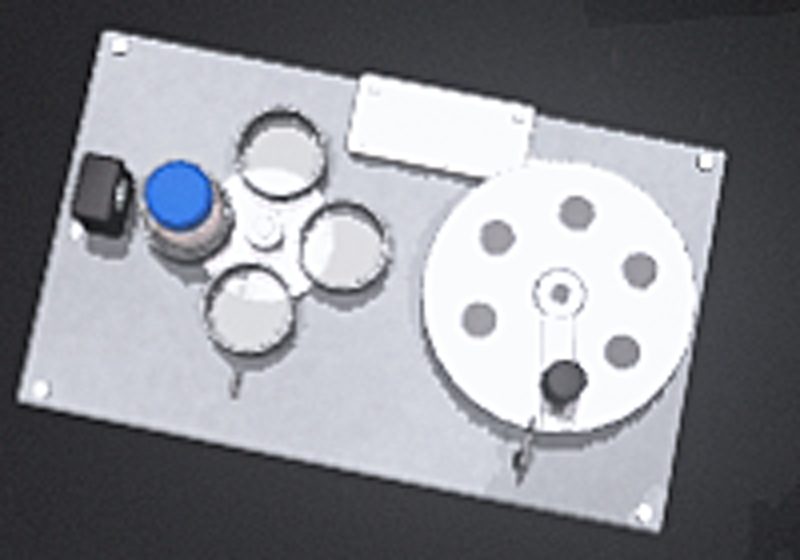

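```bash
python3 - <<'E'
from fit import *
from scipy.optimize import minimize, least_squares
img=np.ascontiguousarray(viewer.read_camera('top')[:,:,::-1]);cv2.imwrite('pics/topnow.png',img)
for name,src in(('start',cv2.imread('pics/top0.png')),('now',img)):
    g0=cv2.cvtColor(src,cv2.COLOR_BGR2GRAY).astype(np.float32)
    # holes
    big=cv2.resize(g0[200:340,230:430],None,fx=4,fy=4,interpolation=cv2.INTER_CUBIC);yy,xx=np.mgrid[:big.shape[0],:big.shape[1]]
    pts=[(570,211),(638,264),(627,346),(482,325),(492,243)] if name=='start' else [(577,212),(640,269),(622,351),(479,319),(498,237)]
    P=[]
    for u0,v0 in pts:
        w=np.clip(190-big,0,60)*((xx-u0)**2+(yy-v0)**2<21**2)
        cx,cy=(w*xx).sum()/w.sum(),(w*yy).sum()/w.sum();P.append(ray('top',(230+(cx+.5)/4-.5,200+(cy+.5)/4-.5),56)[:2])
    P=np.array(P);r=least_squares(lambda q:np.hypot(P[:,0]-q[0],P[:,1]-q[1])-q[2],(486,-117,50)).x
    a=np.degrees(np.arctan2(P[:,1]-r[1],P[:,0]-r[0]));b=(a+30)%60-30;print(name,'wheel',r,b,b.mean(),b.std())
    im=cv2.GaussianBlur(g0,(0,0),.7);gx,gy=cv2.Sobel(im,cv2.CV_32F,1,0),cv2.Sobel(im,cv2.CV_32F,0,1)
    ks=range(4) if name=='start' else (0,2,3)
    def cost(p,rr):
        v=0
        for k in ks:
            t=p[2]+k*math.pi/2; c=p[:2]+48*np.array([math.cos(t),math.sin(t)])
            q=proj('top',np.c_[c[0]+rr*np.cos(u),c[1]+rr*np.sin(u),0*u+50]).astype(np.float32)
            nn=q-q.mean(0);nn/=np.linalg.norm(nn,axis=1)[:,None]
            A=[cv2.remap(G,q[:,0].reshape(-1,1).copy(),q[:,1].reshape(-1,1).copy(),cv2.INTER_LINEAR).ravel() for G in(gx,gy)]
            v+=np.abs(A[0]*nn[:,0]+A[1]*nn[:,1]).mean()
        return -v
    for rr in(25.5,26,26.5,27):
        res=minimize(cost,(532,57,-.235),args=(rr,),method='Nelder-Mead',options=dict(initial_simplex=[(532,57,-.235),(533,57,-.235),(532,58,-.235),(532,57,-.25)]))
        print(' cups',rr,res.x[:2],math.degrees(res.x[2]),res.fun)
# plate edges: line fits of bright/dark transition
g0=cv2.GaussianBlur(cv2.cvtColor(img,cv2.COLOR_BGR2GRAY).astype(np.float32),(0,0),.6)
def edge(p,q,z,n=40):
    p,q=np.array(p,float),np.array(q,float);d=(q-p)/np.linalg.norm(q-p);nn=np.array([-d[1],d[0]]);W=[]
    for t in np.linspace(.06,.94,n):
        c=p+t*(q-p);s=np.linspace(-4,4,81);xy=(c+s[:,None]*nn).astype(np.float32)
        v=cv2.remap(g0,xy[:,0].reshape(-1,1).copy(),xy[:,1].reshape(-1,1).copy(),cv2.INTER_LINEAR).ravel()
        k=np.argmax(np.abs(np.gradient(v)));W.append(ray2(xy[k],z))
    W=np.array(W)[:,:2]
    for _ in range(4):
        m=np.median(W,0);c=W.mean(0);U,S,V=np.linalg.svd(W-c);e=np.abs((W-c)@V[1]);W=W[e<max(2*np.median(e),.3)]
    return np.degrees(np.arctan2(V[0][1],V[0][0])),len(W),e.mean()
def ray2(uv,z):
    p,M,e=C['top'];K=np.array([[p["fx"],0,p["cx"]],[0,p["fy"],p["cy"]],[0,0,1]])
    w_=cv2.undistortPoints(np.array([[uv]],float),K,np.array(p["dist_coeffs"])).ravel();d=M@np.array([w_[0],w_[1],1]);return e+d*(z-e[2])/d[2]
f=lambda u,v:(230+(u+.5)/4-.5,200+(v+.5)/4-.5)
for a,b in(((107,31),(355,78)),((18,402),(660,532)),((724,152),(660,532)),((107,31),(18,402))): print('edge',edge(f(*a),f(*b),4))
E
python3 - <<'E'
import cv2
im=cv2.imread('pics/topnow.png')[265:330,330:400]
cv2.imwrite('pics/mark.png',cv2.resize(im,None,fx=9,fy=9,interpolation=cv2.INTER_CUBIC))
E
```

```text
start wheel [ 486.78 -116.85   50.03] [ -9.9  -10.28 -10.53  -9.53  -9.41] -9.929801440720674 0.4264958194743232
 cups 25.5 [532.15  56.83] -13.666561250354214 -1130.93017578125
 cups 26 [532.05  56.9 ] -13.778363585947496 -1182.4798583984375
 cups 26.5 [532.1   57.06] -13.986543564402115 -1176.99755859375
 cups 27 [532.09  57.11] -13.942503213499288 -1113.572998046875
now wheel [ 486.73 -116.71   50.03] [-14.42 -15.65 -14.97 -14.1  -14.51] -14.729037844248769 0.537559939405262
 cups 25.5 [532.26  57.2 ] -12.707399162860971 -831.5440673828125
 cups 26 [532.11  57.11] -12.717340477055027 -873.2139892578125
 cups 26.5 [532.21  57.16] -12.837125113187257 -875.6922607421875
 cups 27 [532.19  57.28] -12.75000420359628 -837.03857421875
edge (np.float64(-103.05265934265061), 28, np.float64(0.3799216361254852))
edge (np.float64(-102.91158504038656), 29, np.float64(0.28870963995157833))
edge (np.float64(166.93966158273125), 25, np.float64(0.2898958565352149))
edge (np.float64(167.10552968014647), 20, np.float64(0.19874374374970508))
```

View pics/mark.png

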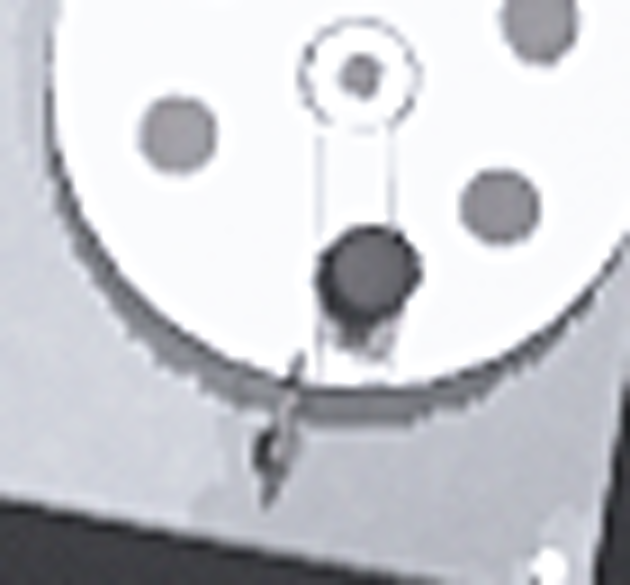

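The plate edges put the pointer direction at yaw −13.0°. The wheel holes are at −14.7°, so the wheel is about 1.7° (0.03 rad) short of the mark. There's plenty of time left, so I'll re-grip and correct it.

```bash
python3 -m pendant '[[80,[3.7,20,0],0],[80,[3.7,20,0],0],[80,[3.7,20,0],0],[80,[3.7,20,0],0],[80,[3.7,20,0],0],[80,[3.7,20,0],0],[80,[3.7,20,0],0],[80,[3.7,20,0],0],[80,[3,15,0],0],[80,[0,0,0],0],[80,[0,0,0],0]]'; python3 -c "
from h import *
st()"
```

```text
clock: 31.52
tcp_pos: [435.2, -99.4, 199.6]
tcp_rot: [0.012, 0.723, -0.017, -0.69]
force: [-0.7, -0.7, -0.1]
finger_gap: 80.2
t 31.52 tcp [435.2 -99.4 199.6] grasp [434.3 -98.7 218.3] xaxis [ 0.046 -0.041 -0.998] jaw -90.4 F [-0.7 -0.7 -0.1] gap 80.2
```

```bash
python3 -m pendant '[[80,[1,-8,0],0],[80,[0,-8,0],0],[80,[0,0,-15],0],[80,[0,0,-15],0],[80,[0,0,-15],0],[80,[0,0,-15],0],[80,[0,0,-12],0],[80,[0,0,0],0],[80,[0,0,0],0]]'; python3 -c "
from h import *
st()"
```

```text
clock: 32.65
tcp_pos: [433.9, -118.1, 120.7]
tcp_rot: [0.011, 0.722, -0.017, -0.692]
force: [0.2, 0.0, -0.2]
finger_gap: 79.8
t 32.65 tcp [ 433.9 -118.1  120.7] grasp [ 433.1 -117.3  139.3] xaxis [ 0.042 -0.04  -0.998] jaw -90.6 F [ 0.2  0.  -0.2] gap 79.8
```

```bash
python3 -m pendant '[[80,[1,2.3,0],0],[80,[0,0,-12],0],[80,[0,0,-12],0],[80,[0,0,-12],0],[80,[0,0,-10],0],[80,[0,0,0],0],[80,[0,0,0],0]]'; python3 -c "
from h import *
st()"
```

```text
clock: 33.52
tcp_pos: [435.6, -115.7, 72.1]
tcp_rot: [0.011, 0.722, -0.017, -0.691]
force: [0.7, 0.3, -0.0]
finger_gap: 80.2
t 33.52 tcp [ 435.6 -115.7   72.1] grasp [ 434.8 -114.9   90.7] xaxis [ 0.043 -0.04  -0.998] jaw -90.6 F [ 0.7  0.3 -0. ] gap 80.2
```

```bash
python3 -m pendant '[[45,[0,0,0],0],[34,[0,0,0],0],[28,[0,0,0],0],[24,[0,0,0],0],[20,[0,0,0],0],[18,[0,0,0],0],[18,[0,0,0],0],[18,[0,0,0],0]]' 20; python3 -c "
from hole import *
crank(1,5)
holes('g3.png',(46.5,-13.5,-73.5,-133.5))"
```

```text
clock: 34.52
tcp_pos: [436.8, -114.6, 73.3]
tcp_rot: [0.011, 0.723, -0.017, -0.691]
force: [-0.1, 1.6, 0.2]
finger_gap: 23.6
t 34.52 G [ 435.9 -113.9   91.9] z 73.3 jaw -90.6 tilt [ 0.046 -0.04 ] F [-0.1  1.6  0.2]  Frad 0.2 Ftan -1.6 gap 23.6
fit c [ 489.8 -117. ] R 54.3  phi 176.6 r 54.0
[[-0.4, -6.9]]
46.5 (np.float64(418.0), np.float64(356.0)) -> 46.1 50.0
-13.5 (np.float64(485.0), np.float64(401.0)) -> -14.29 49.7
-73.5 (np.float64(457.0), np.float64(462.0)) -> -74.3 50.0
-133.5 (np.float64(358.0), np.float64(477.0)) -> -134.97 49.7
```

```bash
python3 -m pendant '[[18,[0,-3.4,0],0],[18,[0,0,0],0]]'; python3 -c "
from hole import *
crank(1,5)
holes('g4.png',(46.5,-13.5,-73.5,-133.5))"
```

```text
clock: 34.83
tcp_pos: [436.8, -116.2, 73.2]
tcp_rot: [0.01, 0.723, -0.016, -0.691]
force: [-2.3, 0.4, 2.0]
finger_gap: 23.9
t 34.83 G [ 435.9 -115.5   91.9] z 73.2 jaw -90.5 tilt [ 0.045 -0.037] F [-2.3  0.4  2. ]  Frad 2.3 Ftan -0.3 gap 23.9
fit c [ 489.8 -117. ] R 54.3  phi 178.4 r 53.9
[[-0.3, -6.9]]
46.5 (np.float64(418.0), np.float64(356.0)) -> 47.9 50.0
-13.5 (np.float64(485.0), np.float64(401.0)) -> -12.7 50.0
-73.5 (np.float64(457.0), np.float64(462.0)) -> -72.63 50.0
-133.5 (np.float64(358.0), np.float64(477.0)) -> -133.04 50.0
```

Within about 0.5° of the mark now. Next I'll release and retreat.

```bash
python3 -m pendant '[[26,[0,0,0],0],[32,[0,0,0],0],[45,[0,0,0],0],[60,[0,0,0],0],[75,[0,0,0],0],[75,[0,0,0],0]]'; python3 -c "
from h import *
st()"; python3 -m pendant '[[75,[0,0,10],0],[75,[0,0,15],0],[75,[0,0,20],0],[75,[0,0,20],0],[75,[0,0,20],0],[75,[-10,0,20],0],[75,[-15,-15,10],0],[75,[-10,-25,10],0],[75,[0,-35,0],0],[75,[0,-35,0],0],[75,[0,-35,0],0],[75,[0,-35,0],0],[75,[0,-35,0],0],[75,[0,-35,0],0],[75,[0,0,0],0],[75,[0,0,0],0]]'; python3 - <<'E'
from fit import *
from scipy.optimize import least_squares
st()
img=np.ascontiguousarray(viewer.read_camera('top')[:,:,::-1])
cv2.imwrite('pics/h1.png',img);snap('side','h1s.png')
cv2.imwrite('pics/h1c.png',cv2.resize(img[200:340,230:430],None,fx=4,fy=4,interpolation=cv2.INTER_CUBIC))
g0=cv2.cvtColor(img,cv2.COLOR_BGR2GRAY).astype(np.float32)
big=cv2.resize(g0[200:340,230:430],None,fx=4,fy=4,interpolation=cv2.INTER_CUBIC);yy,xx=np.mgrid[:big.shape[0],:big.shape[1]]
P=[]
for u0,v0 in [(574,212),(639,267),(624,349),(480,322),(495,240)]:
    w_=np.clip(190-big,0,60)*((xx-u0)**2+(yy-v0)**2<21**2)
    cx,cy=(w_*xx).sum()/w_.sum(),(w_*yy).sum()/w_.sum();P.append(ray('top',(230+(cx+.5)/4-.5,200+(cy+.5)/4-.5),56)[:2])
P=np.array(P);r=least_squares(lambda q:np.hypot(P[:,0]-q[0],P[:,1]-q[1])-q[2],(486,-117,50)).x
a=np.degrees(np.arctan2(P[:,1]-r[1],P[:,0]-r[0]));b=(a+30)%60-30;print(r,b,b.mean())
for q in('flask','dish','tape','bottle_mid','seat'):
    for n in('top','side'):
        for d in viewer.landmark_of(n,q)[:2]:print(n,q,round(d['confidence'],2),w(n,d['location']))
E
```

```text
clock: 35.62
tcp_pos: [436.7, -119.2, 73.2]
tcp_rot: [0.011, 0.723, -0.018, -0.69]
force: [-0.3, -1.1, 0.2]
finger_gap: 74.7
t 35.62 tcp [ 436.7 -119.2   73.2] grasp [ 435.9 -118.4   91.9] xaxis [ 0.046 -0.041 -0.998] jaw -90.6 F [-0.3 -1.1  0.2] gap 74.7
clock: 37.62
tcp_pos: [404.6, -375.3, 222.9]
tcp_rot: [0.017, 0.731, -0.018, -0.682]
force: [0.5, 1.0, 0.0]
finger_gap: 74.4
t 37.62 tcp [ 404.6 -375.3  222.9] grasp [ 403.3 -374.4  241.5] xaxis [ 0.07 -0.05 -1.  ] jaw -90.2 F [0.5 1.  0. ] gap 74.4
[ 486.64 -116.72   50.12] [-12.34 -12.57 -12.57 -12.09 -12.2 ] -12.354145059844631
top flask 0.81 [458.01 295.89  -1.17]
side flask 0.65 [454.27 290.63  -2.01]
top dish 0.89 [ 420.01 -403.55    1.68]
side dish 0.7 [ 420.3  -408.02   -3.81]
top tape 0.63 [ 565.69 -430.02   -0.55]
side tape 0.6 [ 564.83 -433.16    0.86]
top bottle_mid 0.95 [668.37 402.39  42.74]
top bottle_mid 0.74 [544.63 105.73  65.54]
side bottle_mid 0.73 [668.29 403.03  43.75]
side bottle_mid 0.59 [547.38 100.29  64.86]
top seat 0.62 [544.55 104.34  64.1 ]
side seat 0.8 [540.88  99.98  64.81]
```

View pics/h1c.png

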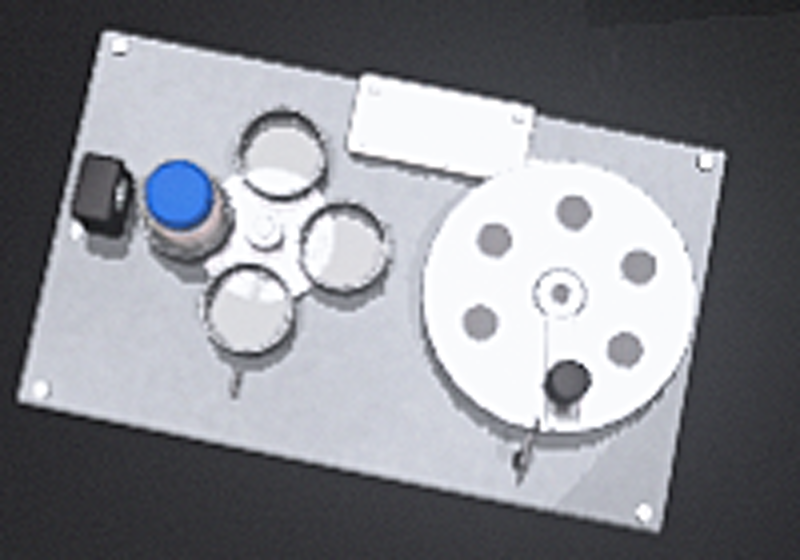

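View pics/h1s.png

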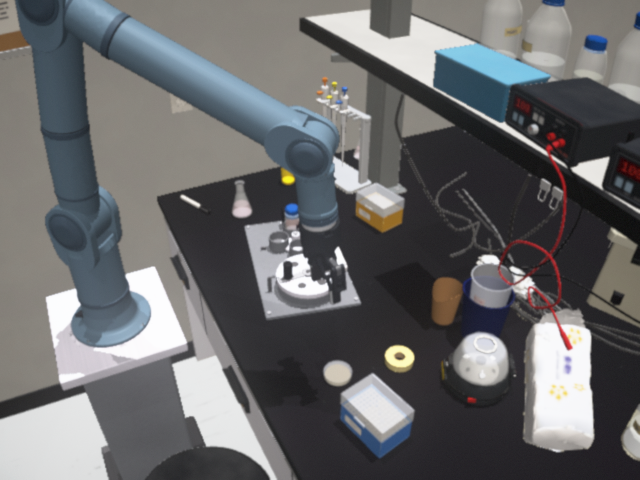

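The top view shows the bottle in the cup beside the reader, at crop (180,195), and the mark at the pointer, at (533,425). Flask, dish and tape are where they started, and the gripper is clear.

```bash
python3 -c "
from station import ticket
print(ticket.job_done())"
```

```text
the job is handed in; nothing more can be done
None
```

The blue-capped bottle now stands upright in its cup at the reader head, and the wheel is back at its mark after one counter-clockwise turn. I handed the job in at about 38 s of the 72 s allowed.

- **Wheel position:** my first stop was about 1.7° short of the mark. I let go, measured it, took the knob again and nudged it on. The last top picture puts the mark about 0.6° (0.01 rad) past the pointer.
- **Knob forces:** radial force on the knob stayed under about 2.5 N, apart from one reading of 4.4 N (about 1.1 mm of pin strain), against the 10 N limit. I read it only at the end of each short group of moves, so a brief peak in between could have gone unseen.
- **Other objects:** the trained network places the flask, dish and tape within a few mm of where they started, which is its own accuracy. The yellow look-alike bottle was left alone, and the gripper is open and well clear.
- **Disagreements:** the two cameras differed by about 3 to 5 mm in y. I allowed for that when placing the bottle and reaching for the knob. The hand also leaned up to about 8° while turning the wheel and mostly came back.

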